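Lock the seal cases away in the office strongbox

ROBOT

A 6-joint arm with a two-finger parallel gripper is mounted at the origin on the work surface. World frame = base frame: x ahead of the robot, y to its left, z up, the work surface at z = 0. Lengths are in m, angles in rad, forces in N, time in s.
With the tool pointing down it reaches from about 0.4 to 0.825 m from the base axis. Payload 7 kg.
Tool frame: the origin (TCP) lies at the very end of the fingers, on their centre line; the grasp point (between the pads) lies 19 mm behind it; z points along the fingers, y is the line along which they close (so a half turn about z gives the same grasp; the last joint's range is limited). The gripper opens to 88 mm and grips with 3 to 60 N. Pads are 19 mm wide; open, the fingers measure 130 mm over their backs; the gripper's body (78 mm by 193 mm) begins 47 mm behind the grasp point.
Start: joints at [-1.037, 0.359, 0.012, 0, -1.224, -0.288], TCP at [0.164, -0.655, 0.227] pointing down, gripper open.
Joint ranges: [-3.07, 3.07], [-1.43, 2.12], [-1.02, 1.25], [-3.03, 1.67], [-3.05, -0], [-3.03, 3.03]. Speed limits (rad/s): [2.39, 2.39, 3.01, 3.14, 3.14, 3.14].

INTERFACE

Orientations are given as [roll, pitch, yaw] about the fixed x, y, z axes, in that order (R = Rz(yaw) Ry(pitch) Rx(roll)).
In Python, from station import arm, vision gives the robot as it stands. The module is installed in compiled form; this text tells all that it offers.
- The arm moves only by the tool jog_arm, never from a script. Its argument "steps" is a list that holds one entry, the list of rows, each a list of 7 numbers: the closure in counts, from 0 (fully open) to 255 (shut), then the shift along the tool's x, y, z scaled (see below), then the turn, a rotation vector about the tool's x, y, z scaled (see below). In form: [[[grip, dx, dy, dz, rx, ry, rz], ...]]. A call has 1 to 8 rows; each row is the pose to reach, as a shift and turn from the pose commanded when the call began, along the tool's axes at that moment; what a row does not reach only later rows make up. The controller multiplies each number of a shift by 250 mm and each number of a turn by 45 degrees. A row lasts 1/10 s, in which the tool goes at most 50 mm and 8.59 degrees, less where a joint would pass 70% of its speed; a pose out of reach is approached as far as the arm can. A call with a number of a shift or a turn outside -1 to 1 is refused whole. A call with a gripper value outside its range is refused whole. The fingers move at their own pace and stop on an object; "newtons" is the grip in N (left out, the last holds). Time passes only in rows, so rows that repeat a pose let the fingers close. It gives the time, the measured TCP pose, the force, the opening and the grip force at its end, in the units of the state.
- arm.get_state(): the state, without advancing time (a new reading comes with each control period).
- vision.grab_frame(name): name is "scene" or "top"; returns a dict with "color" (480x640x3 uint8, red, green, blue), "vfov" (degrees; the focal length in pixels is half the picture's height over the tangent of half this angle, whatever the lens; pixels are square), "cx", "cy" (the principal point, pixels), "extrinsics" (4x4, takes a point from world to camera coordinates). Camera axes: x right, y down, z forward; pixel columns grow to the right and rows downward; lengths in m; the calibration is good to about 2 mm. A picture is of the moment at which its call begins. There is no depth.
- arm.job_done(): hands the job in; it is judged then, once.
The state is a dict: "t": time; "q": joint angles; "qd": joint speeds; "joint_efforts": joint torques, N m; "eef_pos": TCP position; "ee_rot": TCP orientation; "force": force on the tool from outside, world axes, zero at the start; "moment": the same for the moment, N m; "width": finger opening in m; "gripper_force": force on a finger pad.
Only numpy, scipy, OpenCV 4.12 (cv2) and the standard library are available. Lean on these libraries where they do the work, as an engineer would, in place of code of your own. Each camera call takes 0.05 s, during which the arm holds its last target. There are 200 camera calls.

TASK

Put every black seal case on the desk away in the grey strongbox: try the keys from the wooden stand in the lock until you find the one that turns it, open the latch with it, take the lid off, lay the cases flat on the floor of the box, put the lid back and press it down until it is fully home, then lock up again with the key. Finish with all three keys standing fully down in the stand, in any slots. Never move the latch with the hand itself, only with a key, and leave the other things on the desk where they are.

Things in the scene. Friction and masses are not known exactly. Their poses are not given: they have to be found in the camera images.
- safe: grey steel strongbox fixed to the desk; origin on the desk under the centre of its open well, z up. The well is 120 (x) x 170 (y) mm inside, its floor 8 mm and its rim 52 mm above the desk. The round lock tower (54 mm across, 78 mm tall) stands at x = -110 mm, on the side near the robot
- lock_mouth (a point): centre of the keyhole in the tower's brass top, 78 mm above the desk; axes as the strongbox's. The keyhole is a slot 10 mm (x) by 30 mm (y), bevelled to 16 mm (x) at the top, straight down. A key goes in upright, broad along y, either way round, until its head rests on the tower (head centre then 23 mm above this point). The right key turns counter-clockwise seen from above to unlock
- latch (a joint): angle of the steel latch arm about the lock's upright axis, rad: 0 = locked (the arm lies over the lid's edge and holds it down), growing counter-clockwise from above to 1.45; beyond 1.0 it is clear of the lid. Stays where left; takes 0.08 N m. It passes 2 mm above a lid that is fully home and is blocked by one that is not
- latch_tip (a point): outer end of the latch arm, mid thickness; the arm reaches 64 mm from the lock's axis, is 12 mm wide and lies 59 to 67 mm above the desk
- well (a point): centre of the well's floor, 8 mm above the desk; axes as the strongbox's
- well_rim (a point): centre of the well's mouth, 52 mm above the desk; axes as the strongbox's
- seal (a joint): height of the black rubber seal frame round the well's rim, m: 0 = pressed down, lid fully home; 0.005 = risen. It rises by itself when the lid is off and then carries a replaced lid 5 mm too high; pushing the lid down with about 6 N (10 N is ample) brings it down, where the lid's weight keeps it
- lid_handle (a point): loose lid (0.4 kg): plate 140 x 190 x 5 mm with a bar handle upright on top, 16 (x) x 64 (y) x 32 mm high; this point is the handle's centre, 21 mm above the plate's underside. Under the plate a plug 111 x 161 x 6 mm drops into the well with 4.5 mm play all round. Fully home this point is 21 mm above well_rim. The same after half a turn
- stand: wooden key stand fixed to the desk, 66 x 196 x 68 mm high; origin under its centre on the desk, z up. Three slots in its top, at y = -60, 0 and 60 mm, each 14 mm (x) by 32 to 33 mm (y), 64 mm deep. A key fully down has its head centre 91 mm above the desk
- key_a_head (a point): upright key, 60 g: black head 14 x 40 x 46 mm high (x, y, z), the point at the head's centre; below it a steel shank, 7 mm across, reaches 62 mm down. It bears one flat bit 6 x 26 x 8 mm at a height that differs from key to key, and at its end a flat driving tip 6 x 20 x 8 mm, both broad along y. The same after half a turn. Starts standing in the stand, axes parallel to the stand's
- key_b_head (a point): as key_a, but with its bit at another height. Which of the three keys fits the lock differs from start to start and cannot be seen: it must be tried. Every key goes fully in. The right one turns and swings the latch after about 0.15 rad of play; a wrong one stops after 0.1 to 0.2 rad and leaves the latch. Twisting hard against the stop only turns the key in the grip
- key_c_head (a point): as key_a, but with its bit at another height. A key turns only when fully in (head resting on the tower), and comes out of the lock only when turned back to the angle at which it went in, so the right key stays in the lock while the latch is open
- case_a_mid (a point): black seal case with a brass band, a box 80 x 28 x 32 mm (x, y, z), 80 g, lying on the desk; the point is its centre. There may be one, two or three (None = not there)
- case_b_mid (a point): black seal case with a brass band, a box 80 x 28 x 32 mm (x, y, z), 80 g, lying on the desk; the point is its centre. There may be one, two or three (None = not there)
- case_c_mid (a point): black seal case with a brass band, a box 80 x 28 x 32 mm (x, y, z), 80 g, lying on the desk; the point is its centre. There may be one, two or three (None = not there)
- pad: black rubber mat 150 x 200 x 2 mm fixed on the desk, kept clear: a handy place to lay the lid meanwhile. Origin under its centre, long side along y
- ink_tin: round tin, 56 mm across, 24 mm high, among the cases; leave alone. Origin at its underside's centre
- tape_measure: yellow tape measure 60 x 50 x 34 mm; leave alone. Origin at its underside's centre
- stapler: stapler 140 x 36 x 50 mm; leave alone. Origin at its underside's centre
- mug: white mug, 80 mm across, 90 mm high; leave alone. Origin at its underside's centre
- calculator: desk calculator 150 x 100 x 25 mm; leave alone. Origin at its underside's centre
- tape_dispenser: sticky-tape dispenser 150 x 60 x 84 mm; leave alone. Origin at its underside's centre
Not all that is in view belongs to the job. What is shaped like the part that bears key_c_head but pink is not meant.

How it is judged:
On the way, in this order (a step that is already met when the one before it is completed fails the run):
1. a key fully in the lock has turned the latch clear of the lid (value of joint latch above 1 rad and ((horizontal distance between key_a_head and lock_mouth below 0.012 m and z of key_a_head in the frame of safe below 0.107 m) or (horizontal distance between key_b_head and lock_mouth below 0.012 m and z of key_b_head in the frame of safe below 0.107 m) or (horizontal distance between key_c_head and lock_mouth below 0.012 m and z of key_c_head in the frame of safe below 0.107 m))), for 0.2 s.
2. the lid is off the box (horizontal distance between lid_handle and well_rim above 0.1 m), for 0.2 s.
3. every seal case lies flat on the floor of the box (x of case_a_mid in the frame of safe between -0.06 and 0.06 m and y of case_a_mid in the frame of safe between -0.085 and 0.085 m and z of case_a_mid in the frame of safe between 0.01 and 0.034 m and x of case_b_mid in the frame of safe between -0.06 and 0.06 m and y of case_b_mid in the frame of safe between -0.085 and 0.085 m and z of case_b_mid in the frame of safe between 0.01 and 0.034 m and x of case_c_mid in the frame of safe between -0.06 and 0.06 m and y of case_c_mid in the frame of safe between -0.085 and 0.085 m and z of case_c_mid in the frame of safe between 0.01 and 0.034 m), for 0.2 s.
4. the lid is back on and pressed fully home (value of joint seal below 0.0015 m and horizontal distance between lid_handle and well_rim below 0.008 m and z of lid_handle in the frame of safe below 0.0765 m and angle between lid_handle's own z axis and vertical below 0.04 rad), for 0.2 s.
5. the latch is turned back over the lid with the key (all of step 4 and value of joint latch below 0.3 rad and ((horizontal distance between key_a_head and lock_mouth below 0.012 m and z of key_a_head in the frame of safe below 0.107 m) or (horizontal distance between key_b_head and lock_mouth below 0.012 m and z of key_b_head in the frame of safe below 0.107 m) or (horizontal distance between key_c_head and lock_mouth below 0.012 m and z of key_c_head in the frame of safe below 0.107 m))), for 0.2 s.
At the end, for the whole second after the job is handed in: Every seal case lies flat on the floor of the box, the lid is centred within 8 mm and fully home (seal within 1.5 mm of its bottom), the latch is within 0.3 rad of locked, and all three keys stand upright in the stand, heads within about 5 mm of its top, in any slots (all of step 3 and all of step 4 and value of joint latch below 0.3 rad and x of key_a_head in the frame of stand between -0.012 and 0.012 m and y of key_a_head in the frame of stand between -0.075 and 0.075 m and z of key_a_head in the frame of stand between 0.08 and 0.096 m and angle between each of key_a_head, key_b_head, key_c_head's own z axis and vertical below 0.15 rad and x of key_b_head in the frame of stand between -0.012 and 0.012 m and y of key_b_head in the frame of stand between -0.075 and 0.075 m and z of key_b_head in the frame of stand between 0.08 and 0.096 m and x of key_c_head in the frame of stand between -0.012 and 0.012 m and y of key_c_head in the frame of stand between -0.075 and 0.075 m and z of key_c_head in the frame of stand between 0.08 and 0.096 m); the robot touches nothing.
It fails at once if the robot pushes the latch itself with more than 3 N (contact force between any of the fingers, the arm and latch above 3 N).
It fails at once if another thing on the desk is moved more than 60 mm (distance of any of ink_tin, tape_measure, stapler, mug, calculator, tape_dispenser from where it was at the start of the episode above 0.06 m).
Of case_a, case_b, case_c only 1 to 3 are there at a start; the rules pass over those that are not, and their reading is None.
At some moment in a run one of case_a, case_b, case_c may be knocked a few centimetres aside while the robot is not near it.
It also fails if it takes over 210 s, if anything falls off the work surface, if the arm or the gripper's body presses on something with over 40 N, if the wrist force passes 120 N, or if a joint passes its speed limit or range.

## Working session

There is one attempt and no reset: what is moved stays moved. The work goes in short steps, Python scripts to look and compute and a tool call to move; the robot and the scene stay as the last step left them, time stands still between calls to the robot, and variables do not carry over. Pictures are saved under pics/ and viewed, at most 20 in all, crops included, and the job is handed in when it is done.

Besides the shell and the picture viewer there is one more tool, called after "Emit:" as name(argument=value, ...) on one line, values as JSON. jog_arm: Moves the arm, as the interface text tells. Its arguments: {"type":"object","properties":{"steps":{"type":"array","items":{"type":"array","items":{"type":"array","items":{"type":"number"}}}},"newtons":{"type":"number"}},"required":["steps"]}

```bash
mkdir -p pics; cat > h.py <<'E'
import numpy as np, cv2
from station import arm, vision
def grab(n,save=None):
    f=vision.grab_frame(n)
    if save: cv2.imwrite('pics/'+save,f['color'][...,::-1])
    return f
def K(f):
    F=240/np.tan(np.radians(f['vfov'])/2); return F
def ray(f,u,v,z):
    E=np.array(f['extrinsics']);R=E[:3,:3];c=-R.T@E[:3,3]
    d=R.T@np.array([(u-f['cx'])/K(f),(v-f['cy'])/K(f),1]); return c+d*(z-c[2])/d[2]
def proj(f,p):
    E=np.array(f['extrinsics']);q=E[:3,:3]@np.array(p)+E[:3,3]
    return q[0]/q[2]*K(f)+f['cx'],q[1]/q[2]*K(f)+f['cy']
E
python3 - <<'E'
from h import *
for n in('scene','top'):
    f=grab(n,n+'0.png');E=np.array(f['extrinsics']);print(n,f['vfov'],f['cx'],f['cy'],-E[:3,:3].T@E[:3,3],E.round(3).tolist())
print(arm.get_state())
E
```

```text
scene 45.324652975894686 314.2778825361201 246.9357359798162 [1.49340718 0.53338209 0.87368539] [[-0.465, 0.885, 0.01, 0.213], [0.502, 0.273, -0.821, -0.177], [-0.729, -0.377, -0.571, 1.789], [0.0, 0.0, 0.0, 1.0]]
top 48.679394705064624 323.81655663522633 235.3834902793339 [0.33100178 0.05053635 1.42951418] [[-0.023, -1.0, 0.011, 0.043], [-0.989, 0.021, -0.146, 0.534], [0.145, -0.014, -0.989, 1.367], [0.0, 0.0, 0.0, 1.0]]
{'t': 0.1, 'q': array([-1.03693071e+00,  3.59314317e-01,  1.11579182e-02, -2.69237735e-04,
       -1.22404568e+00, -2.88074231e-01]), 'qd': array([ 0.00034121,  0.00093062,  0.00284321,  0.00310491, -0.00077525,
       -0.00134303]), 'joint_efforts': array([-2.99150124e-04, -5.84162056e+01,  2.93752652e+01,  7.01555863e+00,
        1.01519926e-02, -9.09476194e-05]), 'eef_pos': array([ 0.16409492, -0.65432856,  0.22572728]), 'ee_rot': array([ 3.14017292e+00, -1.56730234e-04, -2.89589283e+00]), 'force': array([-0.74314761,  0.13116304,  0.64705912]), 'moment': array([-0.02039345, -0.017065  ,  0.05706243]), 'gripper_force': 0.0, 'width': 0.08768241642949753}
```

View pics/top0.png

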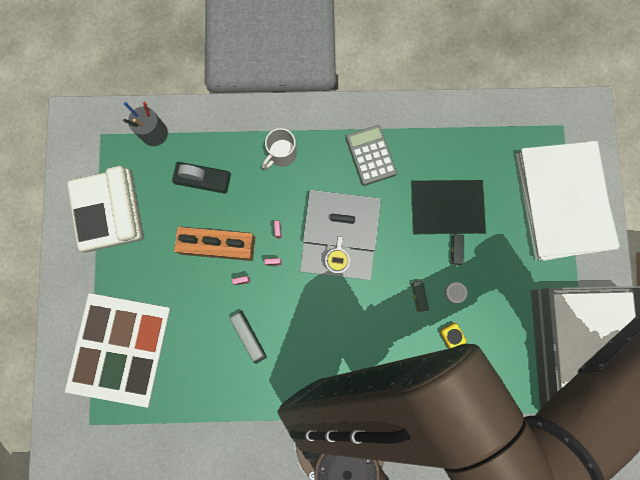

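View pics/scene0.png

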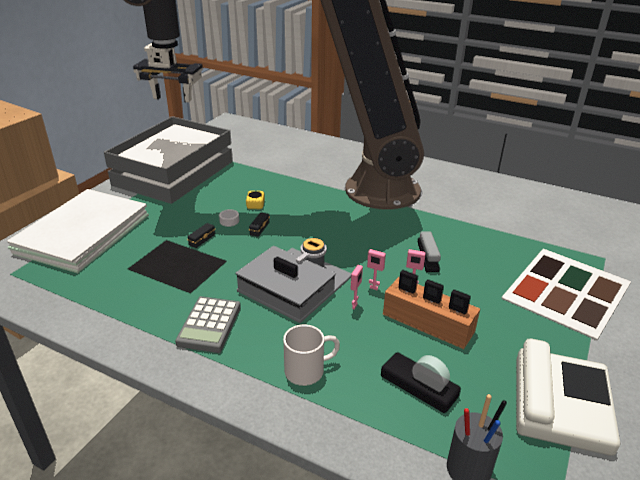

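The top view shows the stand with keys at (215,242), the strongbox at (340,235) with its lock at (337,260), cases at (458,248) and (419,295), the tin at (456,292) and the pad at (448,207). The scene view shows the same two cases at (202,235) and (259,224) and no third one.

```bash
python3 - <<'E'
from h import *
f=grab('top');c=f['color'];hsv=cv2.cvtColor(c,cv2.COLOR_RGB2HSV)
crop=c[180:320,165:500];cv2.imwrite('pics/crop1.png',cv2.resize(crop[...,::-1],(800,334),interpolation=cv2.INTER_CUBIC))
def blobs(m,box,z,name,mn=30):
    x0,y0,x1,y1=box;M=np.zeros(m.shape,np.uint8);M[y0:y1,x0:x1]=m[y0:y1,x0:x1]
    for k in cv2.findContours(M,cv2.RETR_LIST,cv2.CHAIN_APPROX_NONE)[0]:
        if cv2.contourArea(k)<mn: continue
        P=np.array([ray(f,u,v,z)[:2] for u,v in k[:,0]],np.float32)*1000
        r=cv2.minAreaRect(P);print(name,np.round(r[0],1),np.round(r[1],1),round(r[2],1),'px',k[:,0].mean(0).round(1))
H,S,V=cv2.split(hsv)
blobs((H>5)&(H<20)&(S>100),(165,215,265,270),.068,'stand')
blobs(V<60,(165,215,265,270),.114,'heads')
blobs((H>20)&(H<35)&(S>100),(315,240,360,280),.078,'brass')
blobs(V<60,(320,240,360,280),.078,'hole',4)
blobs(V<60,(320,205,365,230),.089,'handle')
blobs((S<40)&(V>90)&(V<190),(290,180,395,290),.057,'lid/safe')
blobs(V<50,(400,170,495,238),.002,'pad')
blobs(V<50,(400,230,475,315),.032,'case')
blobs((S<60)&(V>60),(440,275,475,310),.024,'tin')
E
```

```text
stand [516.7 262.3] [50.5 22.9] 81.6 px [234.5 242.8]
stand [523.9 322.9] [51.7 23.9] 77.4 px [210.8 240.6]
stand [530.4 384.3] [52.9 23. ] 79.2 px [187.5 238.6]
stand [516.7 314.4] [202.8  70.3] 83.5 px [214.5 243.4]
brass [465.7  -1.6] [33.3 19.1] 81.6 px [337.4 259.8]
brass [465.2  -2. ] [48.6 46.2] 88.7 px [337.3 260. ]
lid/safe [512.2  46.6] [47.2  9.8] 81.6 px [318.  243.6]
lid/safe [476.6 -10.2] [67.9 93. ] 56.5 px [336.  259.2]
lid/safe [577.4 -17.6] [69.7 25.2] 81.5 px [342.  218.1]
lid/safe [535.  -11.5] [190.5 218.1] 81.7 px [341.5 236.4]
tin [ 377.4 -313.7] [55.  57.1] 42.6 px [455.6 292.4]
```

View pics/crop1.png

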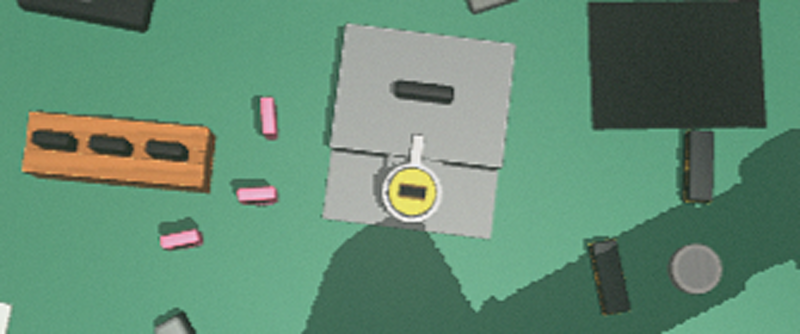

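```bash
python3 - <<'E'
from h import *
f=grab('top');c=f['color'];V=c.max(2)
print(V[240,211],V[207,448],V[260,337],V[217,342],V[295,419],V[258,335])
E
cat >> h.py <<'E'
def blobs(f,m,box,z,name,mn=30):
    x0,y0,x1,y1=box;M=np.zeros(m.shape,np.uint8);M[y0:y1,x0:x1]=m[y0:y1,x0:x1]
    for k in cv2.findContours(cv2.resize(M*255,None,fx=4,fy=4,interpolation=cv2.INTER_LINEAR)//128,cv2.RETR_LIST,cv2.CHAIN_APPROX_NONE)[0]:
        if cv2.contourArea(k)<mn*16: continue
        P=np.array([ray(f,(u+.5)/4-.5,(v+.5)/4-.5,z)[:2] for u,v in k[:,0]],np.float32)*1000
        r=cv2.minAreaRect(P);print(name,np.round(r[0],1),np.round(r[1],1),round(r[2],1),'px',(k[:,0].mean(0)/4).round(1))
E
python3 - <<'E'
from h import *
f=grab('top');c=f['color'];V=c.max(2)
blobs(f,V<75,(165,215,265,270),.114,'heads')
blobs(f,V<75,(325,250,350,270),.078,'hole',4)
blobs(f,V<75,(320,205,365,230),.089,'handle')
blobs(f,V<75,(400,170,495,236),.002,'pad')
blobs(f,V<70,(400,230,475,315),.032,'case')
H,S,V=cv2.split(cv2.cvtColor(c,cv2.COLOR_RGB2HSV))
blobs(f,(H>160)&(S>60),(225,215,290,290),.1,'pink',10)
blobs(f,(H>20)&(H<35)&(S>100),(430,310,470,350),.034,'tape')
blobs(f,(S<40)&(V>90)&(V<190),(290,180,395,245),.057,'lid',1000)
E
```

```text
72 50 66 77 65 76
heads [511.1 254.2] [42.2 19.5] 88.7 px [235.  243.1]
heads [517.4 312.8] [44.6 19.5] 88.7 px [211.5 241. ]
heads [523.6 372.6] [47.  18.6] 80.6 px [187.9 238.9]
hole [465.4  -2.1] [26.1 10.6] 81.6 px [337.8 260.3]
handle [571.8 -17.2] [62.6 20.5] 82.3 px [342.6 218.3]
pad [ 611.3 -312.3] [199.3 156.3] 89.4 px [448.7 207.6]
case [ 369.3 -216.8] [78.3 34.2] 8.7 px [419.6 296.1]
case [ 509.7 -311.5] [10.  42.7] 86.6 px [452.4 243. ]
case [ 539.8 -290.6] [163.   10.1] 88.8 px [444.3 231.7]
pink [417.8 237.5] [ 6.1 21.2] 10.1 px [243.1 280.5]
pink [419.3 242.7] [17.5 44.5] 3.9 px [240.9 280.2]
pink [462.8 162.2] [30.7  5.7] 88.7 px [273. 262.]
pink [462.8 163.5] [42.1 19.5] 88.7 px [273.1 261.6]
pink [545.3 150.1] [17.1 43.2] 89.5 px [277.5 229.2]
tape [ 265.  -300.5] [38.5 39.9] 42.2 px [454.4 336.4]
tape [ 265.4 -297.1] [61.9 54.8] 24.5 px [453.2 336. ]
lid [574.1 -16.9] [192.6 141.5] 81.9 px [341.8 220.1]
```

```bash
cat >> h.py <<'E'
from scipy.spatial.transform import Rotation as Ro
def plan(*targets):
    """targets (x,y,z mm, yaw deg), tool down, all from the present pose; prints scaled rows"""
    s=arm.get_state();R=Ro.from_euler('xyz',s['ee_rot'])
    for x,y,z,psi in targets:
        d=R.inv().apply(np.array([x,y,z])/1000-s['eef_pos'])/.25
        w=(R.inv()*Ro.from_euler('xyz',[180,0,psi],degrees=True)).as_rotvec()/(np.pi/4)
        print(np.r_[d,w].round(3).tolist())
    return s
E
python3 - <<'E'
from h import *
plan((300,-450,260,-140),(450,-250,260,-125))
E
```

```text
[-0.726, 0.661, -0.135, 0.001, 0.0, -0.576]
[-1.503, 1.291, -0.135, 0.001, 0.0, -0.909]
```

Emit:
jog_arm(steps=[[[0, -0.2, 0.18, -0.135, 0, 0, -0.15], [0, -0.4, 0.36, -0.135, 0, 0, -0.3], [0, -0.55, 0.52, -0.135, 0, 0, -0.45], [0, -0.7, 0.67, -0.135, 0, 0, -0.6], [0, -0.85, 0.82, -0.135, 0, 0, -0.75], [0, -0.99, 0.96, -0.135, 0, 0, -0.9], [0, -0.99, 0.96, -0.135, 0, 0, -0.909], [0, -0.99, 0.96, -0.135, 0, 0, -0.909]]], newtons=20)

```text
t: 1.05
eef_pos: [0.3484, -0.3577, 0.2609]
ee_rot: [-3.14, 0.001, -2.176]
force: [0.4, -0.7, 0.3]
width: 0.0873
gripper_force: 0.0
```

```bash
python3 - <<'E'
from h import *
print(plan((480,-90,260,-110),(500,50,240,-96),(513,254,200,-96)))
E
```

```text
[-1.18, 0.176, 0.005, -0.002, 0.001, -0.326]
[-1.686, 0.429, 0.085, -0.002, 0.001, -0.637]
[-2.387, 0.851, 0.245, -0.002, 0.001, -0.637]
{'t': 1.05, 'q': array([-4.05096208e-01,  4.27372980e-02, -3.11325818e-01, -8.32298375e-04,
       -1.21498289e+00, -1.99837648e-01]), 'qd': array([-0.06845052,  0.02351479,  0.01808489,  0.01709155, -0.00349068,
        0.06654562]), 'joint_efforts': array([  1.9022271 , -33.64021182,  28.44393075,   6.6006057 ,
         0.04057473,  -0.98234911]), 'eef_pos': array([ 0.34835586, -0.35774916,  0.26092507]), 'ee_rot': array([-3.14003224e+00,  1.11257073e-03, -2.17601857e+00]), 'force': array([ 0.36229802, -0.66081859,  0.2615476 ]), 'moment': array([0.01255926, 0.07887622, 0.01523769]), 'gripper_force': 0.0, 'width': 0.08734473277237431}
```

Emit:
jog_arm(steps=[[[0, -0.2, 0.05, 0, 0, 0, -0.1], [0, -0.4, 0.1, 0, 0, 0, -0.2], [0, -0.6, 0.15, 0, 0, 0, -0.3], [0, -0.8, 0.2, 0.02, 0, 0, -0.4], [0, -0.99, 0.25, 0.04, 0, 0, -0.5], [0, -0.99, 0.25, 0.05, 0, 0, -0.637], [0, -0.99, 0.25, 0.05, 0, 0, -0.637]]])

```text
t: 1.75
eef_pos: [0.4369, -0.1218, 0.2475]
ee_rot: [3.141, -0.0, -1.677]
force: [-0.1, -0.0, -0.1]
width: 0.0878
gripper_force: 0.0
```

```bash
python3 - <<'E'
from h import *
plan((505,150,220,-96),(513,254,150,-96),(513,254,78,-96))
E
```

```text
[-1.11, -0.156, 0.11, 0.001, -0.0, -0.002]
[-1.527, -0.144, 0.39, 0.001, -0.0, -0.002]
[-1.527, -0.144, 0.678, 0.001, -0.0, -0.002]
```

Emit:
jog_arm(steps=[[[0, -0.2, -0.05, 0.02, 0, 0, 0], [0, -0.4, -0.1, 0.04, 0, 0, 0], [0, -0.6, -0.15, 0.06, 0, 0, 0], [0, -0.8, -0.15, 0.1, 0, 0, 0], [0, -1.0, -0.15, 0.11, 0, 0, 0], [0, -1.0, -0.15, 0.11, 0, 0, 0]]])

```text
t: 2.35
eef_pos: [0.5024, 0.1238, 0.2196]
ee_rot: [3.141, -0.0, -1.683]
force: [-0.5, -0.4, 0.2]
width: 0.0874
gripper_force: 0.0
```

```bash
python3 - <<'E'
from h import *
plan((513,254,150,-96),(513,254,78,-96))
E
```

```text
[-0.522, 0.016, 0.278, 0.001, -0.001, -0.01]
[-0.523, 0.016, 0.566, 0.001, -0.001, -0.01]
```

Emit:
jog_arm(steps=[[[0, -0.2, 0.01, 0.1, 0, 0, 0], [0, -0.4, 0.016, 0.2, 0, 0, 0], [0, -0.523, 0.016, 0.28, 0, 0, -0.01], [0, -0.523, 0.016, 0.4, 0, 0, -0.01], [0, -0.523, 0.016, 0.566, 0, 0, -0.01], [0, -0.523, 0.016, 0.566, 0, 0, -0.01], [255, -0.523, 0.016, 0.566, 0, 0, -0.01], [255, -0.523, 0.016, 0.566, 0, 0, -0.01]]])

```text
t: 3.15
eef_pos: [0.5137, 0.2516, 0.0811]
ee_rot: [-3.139, 0.002, -1.675]
force: [-0.1, -0.5, 0.5]
width: 0.077
gripper_force: 0.0
```

Emit:
jog_arm(steps=[[[255, 0, 0, 0, 0, 0, 0], [255, 0, 0, 0, 0, 0, 0], [255, 0, 0, 0, 0, 0, 0]]])

```text
t: 3.45
eef_pos: [0.5125, 0.2519, 0.0799]
ee_rot: [-3.14, 0.001, -1.674]
force: [-0.2, -0.4, -0.7]
width: 0.0532
gripper_force: 0.0
```

```bash
python3 - <<'E'
from h import *
f=grab('scene','s1.png');cv2.imwrite('pics/s1c.png',cv2.resize(f['color'][200:360,340:540,::-1],None,fx=3,fy=3))
plan((513,254,78,-96))
E
```

```text
[-0.009, -0.002, 0.007, -0.001, 0.001, 0.002]
```

View pics/s1c.png

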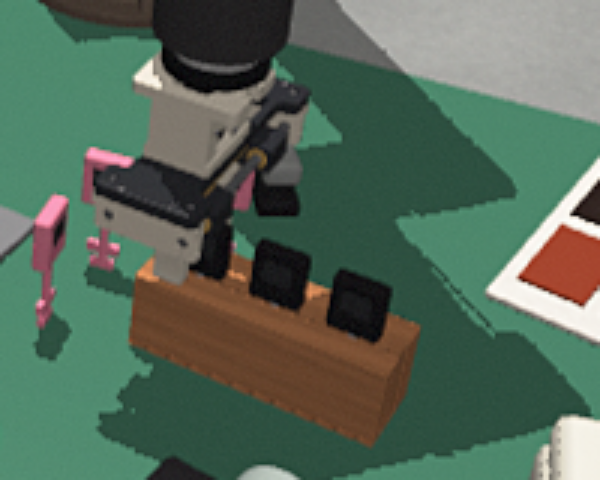

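The crop shows the gripper straddling the right-hand key (about 215,245 in the crop), the other two keys standing at (280,272) and (360,303).

Emit:
jog_arm(steps=[[[255, 0, 0, 0, 0, 0, 0], [255, 0, 0, 0, 0, 0, 0], [255, 0, 0, 0, 0, 0, 0], [255, 0, 0, 0, 0, 0, 0], [255, 0, 0, 0, 0, 0, 0], [255, 0, 0, 0, 0, 0, 0], [255, 0, 0, 0, 0, 0, 0]]])

```text
t: 4.2
eef_pos: [0.512, 0.2516, 0.0787]
ee_rot: [3.141, -0.0, -1.674]
force: [-0.5, -0.2, -0.7]
width: 0.0136
gripper_force: 20.0
```

```bash
python3 - <<'E'
from h import *
plan((513,252,180,-96),(490,120,200,-98))
E
```

```text
[-0.002, -0.004, -0.405, 0.0, -0.0, 0.002]
[0.533, 0.034, -0.485, 0.0, -0.0, 0.047]
```

Emit:
jog_arm(steps=[[[255, 0, 0, -0.2, 0, 0, 0], [255, 0, 0, -0.4, 0, 0, 0], [255, 0.1, 0, -0.5, 0, 0, 0], [255, 0.25, 0.02, -0.55, 0, 0, 0], [255, 0.45, 0.034, -0.55, 0, 0, 0.02], [255, 0.65, 0.034, -0.55, 0, 0, 0.04], [255, 0.65, 0.034, -0.55, 0, 0, 0.047], [255, 0.65, 0.034, -0.55, 0, 0, 0.047]]])

```text
t: 5.0
eef_pos: [0.4869, 0.0897, 0.2167]
ee_rot: [-3.141, 0.001, -1.713]
force: [-0.3, 1.3, -1.7]
width: 0.0142
gripper_force: 20.0
```

```bash
python3 - <<'E'
from h import *
plan((465,-4,215,-98),(465,-4,175,-98))
f=grab('scene','s2.png')
cv2.imwrite('pics/s2c.png',cv2.resize(f['color'][160:320,230:430,::-1],None,fx=4,fy=3.75)[:600,:800])
print(proj(f,(.4654,-.0021,.078)))
E
```

```text
[0.384, 0.033, 0.007, -0.001, 0.001, -0.003]
[0.384, 0.034, 0.167, -0.001, 0.001, -0.003]
(np.float64(312.64688485577335), np.float64(243.450126944118))
```

View pics/s2c.png

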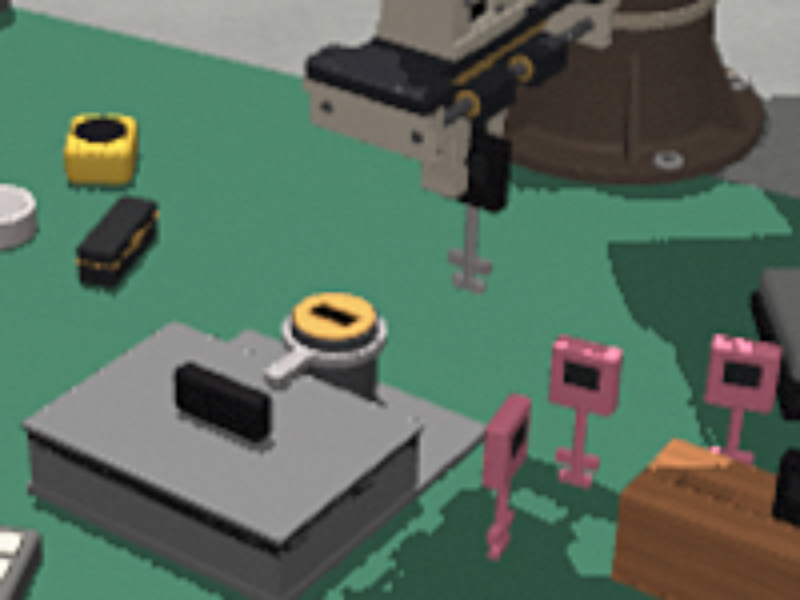

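The crop shows the key held straight, its tip at about (470,288), the keyhole at (335,316) and the latch over the lid edge.

```bash
python3 - <<'E'
from h import *
f=grab('scene')
for dy in(0,.0025): print(proj(f,(.4869+dy*.14,.0897+dy,.1437)), proj(f,(.4869,.0897+dy,.2167+.0123)))
c=f['color'].astype(int)
H,S,V=cv2.split(cv2.cvtColor(f['color'],cv2.COLOR_RGB2HSV))
m=(S<60)&(V>80)
for r in range(214,242): 
    k=np.where(m[r,335:362])[0]; print(r,(k.min()+335,k.max()+335,round(k.mean()+335,1)) if len(k) else None)
m=(V<80)
M=m[238:252,303:326];ys,xs=np.where(M);print('hole px',xs.mean()+303,ys.mean()+238,len(xs))
M=((H>15)&(H<35)&(S>80))[235:256,298:330];ys,xs=np.where(M);print('brass',xs.min()+298,xs.max()+298,ys.min()+235,ys.max()+235)
print(proj(f,(.4654,-.0021,.078)))
E
```

```text
(np.float64(343.90279452537476), np.float64(235.3169039993722)) (np.float64(345.42248057263794), np.float64(203.16273598389083))
(np.float64(344.8246988405399), np.float64(235.68051737656327)) (np.float64(346.4484960742083), np.float64(203.43913564151066))
214 None
215 (np.int64(347), np.int64(348), np.float64(347.5))
216 (np.int64(347), np.int64(349), np.float64(348.0))
217 (np.int64(347), np.int64(349), np.float64(348.0))
218 (np.int64(347), np.int64(349), np.float64(348.0))
219 (np.int64(347), np.int64(349), np.float64(348.0))
220 (np.int64(347), np.int64(349), np.float64(348.0))
221 (np.int64(347), np.int64(349), np.float64(348.0))
222 (np.int64(347), np.int64(349), np.float64(348.0))
223 (np.int64(347), np.int64(349), np.float64(348.0))
224 (np.int64(347), np.int64(349), np.float64(348.0))
225 (np.int64(347), np.int64(349), np.float64(348.0))
226 (np.int64(343), np.int64(349), np.float64(346.2))
227 (np.int64(343), np.int64(349), np.float64(346.0))
228 (np.int64(342), np.int64(349), np.float64(345.5))
229 (np.int64(342), np.int64(351), np.float64(346.5))
230 (np.int64(343), np.int64(352), np.float64(347.5))
231 (np.int64(345), np.int64(352), np.float64(348.5))
232 (np.int64(345), np.int64(352), np.float64(348.5))
233 (np.int64(344), np.int64(352), np.float64(347.6))
234 (np.int64(343), np.int64(349), np.float64(346.0))
235 (np.int64(343), np.int64(351), np.float64(347.0))
236 (np.int64(344), np.int64(351), np.float64(347.5))
237 (np.int64(347), np.int64(351), np.float64(349.0))
238 (np.int64(349), np.int64(350), np.float64(349.5))
239 None
240 None
241 None
hole px 313.1044776119403 247.53731343283582 67
brass 303 323 238 250
(np.float64(312.64688485577335), np.float64(243.450126944118))
```

```bash
python3 - <<'E'
from h import *
f=grab('scene');s=plan((465,-2,215,-98),(465,-2,172,-98));p=s['eef_pos'];print(p,s['ee_rot'])
for dy in(0,.0025,.005): print(proj(f,(p[0]+dy*.14,p[1]+dy,p[2]-.069)))
E
```

```text
[0.383, 0.036, 0.005, 0.0, 0.0, 0.001]
[0.383, 0.036, 0.177, 0.0, 0.0, 0.001]
[0.48714937 0.09152238 0.21620956] [ 3.14152933e+00  1.66715086e-05 -1.70987029e+00]
(np.float64(344.63709606212865), np.float64(234.30422511565206))
(np.float64(345.5616842817668), np.float64(234.6677106726832))
(np.float64(346.48795863655926), np.float64(235.0318591040218))
```

```bash
python3 - <<'E'
from h import *
plan((464.5,-7,168,-98))
E
```

```text
[0.403, 0.035, 0.193, 0.0, 0.0, 0.001]
```

Emit:
jog_arm(steps=[[[255, 0.2, 0.02, 0, 0, 0, 0], [255, 0.403, 0.035, 0.05, 0, 0, 0], [255, 0.403, 0.035, 0.193, 0, 0, 0], [255, 0.403, 0.035, 0.193, 0, 0, 0], [255, 0.403, 0.035, 0.193, 0, 0, 0], [255, 0.403, 0.035, 0.193, 0, 0, 0]]])

```text
t: 5.75
eef_pos: [0.4656, -0.0064, 0.1693]
ee_rot: [-3.14, 0.0, -1.709]
force: [0.2, 0.0, -0.2]
width: 0.0139
gripper_force: 20.0
```

```bash
python3 - <<'E'
from h import *
f=grab('scene');s=arm.get_state();p=s['eef_pos'];print(p)
for dy in(0,.003,.006): print(proj(f,(p[0]+dy*.14,p[1]+dy,p[2]-.073)),proj(f,(p[0]+dy*.14,p[1]+dy,.078)))
cv2.imwrite('pics/s3.png',cv2.resize(f['color'][200:260,273:353,::-1],None,fx=8,fy=8,interpolation=cv2.INTER_CUBIC))
E
```

```text
[ 0.46554676 -0.00641438  0.16936512]
(np.float64(311.11170989187855), np.float64(236.77027252503817)) (np.float64(311.0608832322067), np.float64(243.00349740739193))
(np.float64(312.12195411183467), np.float64(237.18353819125485)) (np.float64(312.0635418449798), np.float64(243.4200498708761))
(np.float64(313.1342803670918), np.float64(237.59765556608693)) (np.float64(313.0682514342001), np.float64(243.83745440831723))
```

View pics/s3.png

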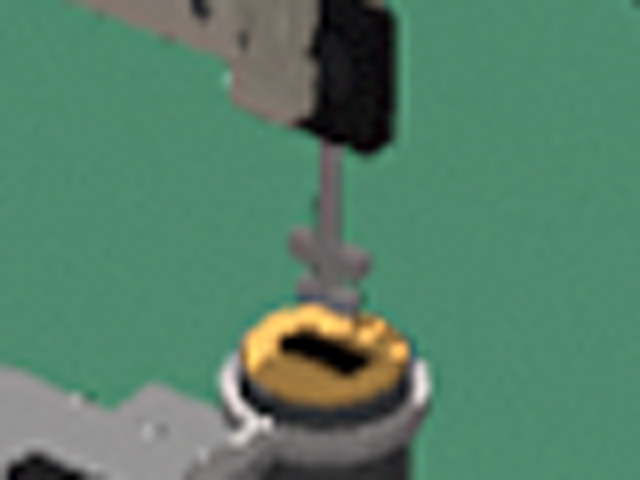

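The crop shows the key tip (328,297) directly above the keyhole (324,352), about half an image pixel to the right; I shift 1.2 mm and lower.

Emit:
jog_arm(steps=[[[255, 0.005, 0, 0.04, 0, 0, 0], [255, 0.005, 0, 0.08, 0, 0, 0], [255, 0.005, 0, 0.11, 0, 0, 0], [255, 0.005, 0, 0.13, 0, 0, 0], [255, 0.005, 0, 0.13, 0, 0, 0]]])

```text
t: 6.3
eef_pos: [0.4635, -0.0091, 0.1346]
ee_rot: [3.14, -0.001, -1.711]
force: [0.2, -0.6, -0.0]
width: 0.0143
gripper_force: 20.0
```

Emit:
jog_arm(steps=[[[255, 0, 0, 0.04, 0, 0, 0], [255, 0, 0, 0.08, 0, 0, 0], [255, 0, 0, 0.12, 0, 0, 0], [255, 0, 0, 0.15, 0, 0, 0], [255, 0, 0, 0.165, 0, 0, 0], [255, 0, 0, 0.165, 0, 0, 0], [255, 0, 0, 0.165, 0, 0, 0]]])

```text
t: 7.0
eef_pos: [0.4643, -0.0089, 0.0944]
ee_rot: [-3.141, -0.0, -1.711]
force: [0.1, -0.3, -0.6]
width: 0.0139
gripper_force: 20.0
```

Emit:
jog_arm(steps=[[[255, 0, 0, 0.012, 0, 0, 0], [255, 0, 0, 0.02, 0, 0, 0], [255, 0, 0, 0.026, 0, 0, 0], [255, 0, 0, 0.026, 0, 0, 0], [255, 0, 0, 0.026, 0, 0, 0]]])

```text
t: 7.5
eef_pos: [0.4642, -0.0089, 0.0886]
ee_rot: [-3.141, 0.0, -1.71]
force: [-3.0, 0.9, 9.2]
width: 0.0138
gripper_force: 20.0
```

```bash
cat >> h.py <<'E'
def turn(axis,angs,dz=0):
    """rows turning CCW (rad, from above) about the vertical through axis (mm, world), dz mm up"""
    s=arm.get_state();R=Ro.from_euler('xyz',s['ee_rot']);a=np.array(axis)/1000;o=s['eef_pos'][:2]-a
    for t in angs:
        c,n=np.cos(t),np.sin(t);d=np.array([c*o[0]-n*o[1]-o[0],n*o[0]+c*o[1]-o[1],dz/1000])
        print(np.r_[R.inv().apply(d)/.25,0,0,-t/(np.pi/4)].round(3).tolist())
    print(s['moment'],s['force'],s['eef_pos'])
E
python3 - <<'E'
from h import *
turn((465,-2.1),(.1,.2,.3,.4))
E
```

```text
[-0.0, -0.003, 0.0, 0.0, 0.0, -0.127]
[-0.001, -0.005, 0.0, 0.0, 0.0, -0.255]
[-0.001, -0.008, 0.0, 0.0, 0.0, -0.382]
[-0.002, -0.011, 0.0, 0.0, 0.0, -0.509]
[0.41395439 1.58493258 0.07227431] [-3.04914845  0.90144144  9.21282397] [ 0.46424183 -0.00891688  0.08861102]
```

Emit:
jog_arm(steps=[[[255, 0, -0.003, 0, 0, 0, -0.1], [255, -0.001, -0.005, 0, 0, 0, -0.2], [255, -0.001, -0.007, 0, 0, 0, -0.3], [255, -0.001, -0.009, 0, 0, 0, -0.4], [255, -0.002, -0.01, 0, 0, 0, -0.45], [255, -0.002, -0.01, 0, 0, 0, -0.45]]])

```text
t: 8.1
eef_pos: [0.4668, -0.0091, 0.0886]
ee_rot: [-3.141, -0.0, -1.356]
force: [-3.0, -0.2, 9.3]
width: 0.0141
gripper_force: 20.0
```

```bash
python3 - <<'E'
from h import *
s=arm.get_state();print(s['moment'],s['force'],s['ee_rot'])
f=grab('scene');g=grab('top')
a=f['color'][215:275,273:353,::-1];b=g['color'][225:285,297:377,::-1]
cv2.imwrite('pics/s4.png',cv2.resize(np.hstack([a,b]),None,fx=5,fy=5,interpolation=cv2.INTER_CUBIC))
E
```

```text
[-0.32872209  1.47151326  0.00916485] [-2.98517875 -0.15018396  9.25368923] [-3.14122181e+00 -4.99017450e-04 -1.35550061e+00]
```

View pics/s4.png

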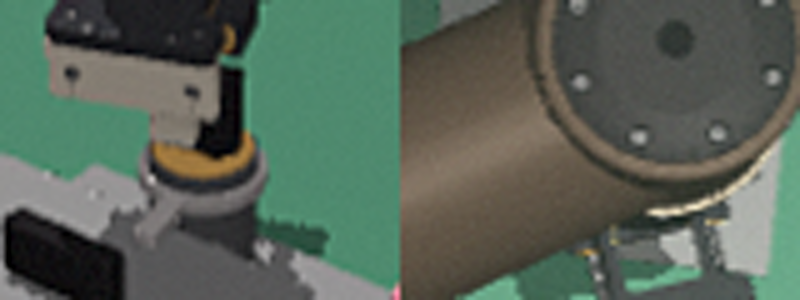

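The latch tip has moved from about (299,260) to (303,261) in the scene image, so this key appears to be the right one; keep turning.

```bash
python3 - <<'E'
from h import *
turn((465,-2.1),(.26,.52,.75))
E
```

```text
[-0.001, -0.007, 0.0, 0.0, 0.0, -0.331]
[-0.004, -0.014, 0.0, 0.0, 0.0, -0.662]
[-0.008, -0.019, 0.0, 0.0, 0.0, -0.955]
[-0.30410118  1.42903108  0.05908838] [-2.30980235 -2.10621052  9.40724614] [ 0.46669465 -0.00907697  0.0885958 ]
```

Emit:
jog_arm(steps=[[[255, 0, -0.003, 0, 0, 0, -0.15], [255, -0.001, -0.006, 0, 0, 0, -0.3], [255, -0.002, -0.009, 0, 0, 0, -0.45], [255, -0.004, -0.013, 0, 0, 0, -0.6], [255, -0.006, -0.016, 0, 0, 0, -0.75], [255, -0.008, -0.018, 0, 0, 0, -0.9], [255, -0.008, -0.019, 0, 0, 0, -0.955], [255, -0.008, -0.019, 0, 0, 0, -0.955]]])

```text
t: 9.0
eef_pos: [0.4722, -0.0054, 0.0887]
ee_rot: [-3.139, -0.002, -0.606]
force: [1.2, 0.3, 5.7]
width: 0.0139
gripper_force: 20.0
```

```bash
python3 - <<'E'
from h import *
turn((465,-2.1),(.15,.32))
E
```

```text
[-0.001, -0.005, 0.0, 0.0, 0.0, -0.191]
[-0.003, -0.01, 0.0, 0.0, 0.0, -0.407]
[ 0.26775441 -0.30308507 -0.01833071] [1.18731431 0.31444725 5.73964259] [ 0.47221287 -0.00541046  0.08867268]
```

Emit:
jog_arm(steps=[[[255, 0, -0.003, 0.001, 0, 0, -0.12], [255, -0.001, -0.006, 0.001, 0, 0, -0.24], [255, -0.003, -0.009, 0.001, 0, 0, -0.36], [255, -0.003, -0.01, 0.001, 0, 0, -0.407], [255, -0.003, -0.01, 0.001, 0, 0, -0.407], [255, -0.003, -0.01, 0.001, 0, 0, -0.407]]])

```text
t: 9.6
eef_pos: [0.4735, -0.0027, 0.0887]
ee_rot: [-3.14, -0.003, -0.289]
force: [2.2, 1.1, 7.1]
width: 0.0137
gripper_force: 20.0
```

```bash
python3 - <<'E'
from h import *
s=arm.get_state();print(s['moment'],s['force'],s['ee_rot'])
f=grab('scene')
a=f['color'][205:285,263:363,::-1]
cv2.imwrite('pics/s5.png',cv2.resize(a,None,fx=5,fy=5,interpolation=cv2.INTER_CUBIC))
for L in(0,1.0,1.25): t=np.radians(-8)+L;print(proj(f,(.4654+.064*np.cos(t),-.002+.064*np.sin(t),.063)))
E
```

```text
[ 0.61012773 -0.39576738 -0.07857668] [2.2318923  1.14941715 7.10893616] [-3.1395806  -0.00319255 -0.28855916]
(np.float64(296.9271125165776), np.float64(260.8420966331002))
(np.float64(322.4837342458631), np.float64(262.9228131403444))
(np.float64(328.306498758685), np.float64(261.0603108193288))
```

View pics/s5.png

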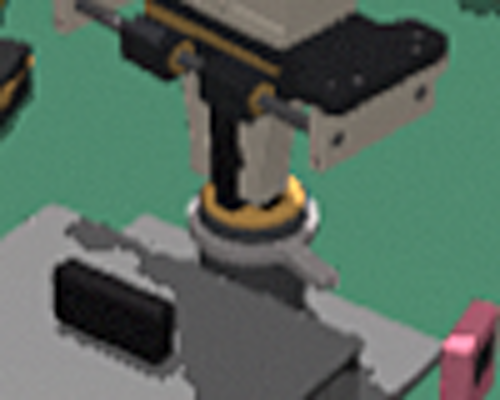

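The crop shows the key seated and the latch arm swung clear, tip at (333,277), i.e. about 1.27 rad. Release and rise.

Emit:
jog_arm(steps=[[[0, 0, 0, 0, 0, 0, 0], [0, 0, 0, 0, 0, 0, 0], [0, 0, 0, 0, 0, 0, 0], [0, 0, 0, -0.1, 0, 0, 0], [0, 0, 0, -0.3, 0, 0, 0], [0, 0, 0, -0.5, 0, 0, 0], [0, 0, 0, -0.5, 0, 0, 0]]])

```text
t: 10.35
eef_pos: [0.4751, -0.0028, 0.2192]
ee_rot: [-3.137, -0.009, -0.287]
force: [0.1, 0.7, -0.5]
width: 0.0642
gripper_force: 0.0
```

```bash
python3 - <<'E'
from h import *
print(plan((550,-12,210,-56),(573,-17,210,-98))['eef_pos'])
E
```

```text
[0.297, -0.049, 0.04, -0.01, -0.009, 0.879]
[0.391, -0.056, 0.041, -0.014, -0.005, 1.813]
[ 0.47511204 -0.00279153  0.21916839]
```

Emit:
jog_arm(steps=[[[0, 0.15, -0.03, 0.02, 0, 0, 0.19], [0, 0.3, -0.05, 0.04, -0.005, -0.005, 0.38], [0, 0.39, -0.056, 0.041, -0.01, -0.009, 0.57], [0, 0.39, -0.056, 0.041, -0.01, -0.009, 0.76], [0, 0.39, -0.056, 0.041, -0.01, -0.009, 0.95], [0, 0.39, -0.056, 0.041, -0.01, -0.009, 0.98], [0, 0.39, -0.056, 0.041, -0.01, -0.009, 0.98]]])

```text
t: 11.05
eef_pos: [0.5688, -0.0177, 0.202]
ee_rot: [3.131, 0.004, -1.054]
force: [-0.1, -0.3, -0.2]
width: 0.0879
gripper_force: 0.0
```

```bash
python3 - <<'E'
from h import *
print(plan((573,-17,150,-98),(573,-17,66,-98))['eef_pos'])
E
```

```text
[0.007, -0.018, 0.208, 0.014, 0.0, 0.835]
[0.008, -0.021, 0.544, 0.014, 0.0, 0.835]
[ 0.56883559 -0.01766515  0.20198351]
```

Emit:
jog_arm(steps=[[[0, 0.007, -0.018, 0, 0.003, 0, 0.19], [0, 0.007, -0.018, 0, 0.006, 0, 0.38], [0, 0.007, -0.018, 0.05, 0.009, 0, 0.57], [0, 0.007, -0.018, 0.1, 0.012, 0, 0.76], [0, 0.007, -0.018, 0.2, 0.014, 0, 0.835], [0, 0.007, -0.018, 0.2, 0.014, 0, 0.835]]])

```text
t: 11.65
eef_pos: [0.571, -0.0172, 0.1495]
ee_rot: [3.137, -0.001, -1.711]
force: [0.8, -1.1, -0.1]
width: 0.0876
gripper_force: 0.0
```

```bash
python3 - <<'E'
from h import *
print(plan((573,-17,66,-98))['ee_rot'])
E
```

```text
[-0.002, -0.009, 0.334, 0.006, -0.001, -0.001]
[ 3.13709809e+00 -9.27340264e-04 -1.71107856e+00]
```

Emit:
jog_arm(steps=[[[0, -0.002, -0.009, 0.12, 0.006, 0, 0], [0, -0.002, -0.009, 0.24, 0.006, 0, 0], [0, -0.002, -0.009, 0.334, 0.006, 0, 0], [120, -0.002, -0.009, 0.334, 0.006, 0, 0], [255, -0.002, -0.009, 0.334, 0.006, 0, 0], [255, -0.002, -0.009, 0.334, 0.006, 0, 0], [255, -0.002, -0.009, 0.334, 0.006, 0, 0], [255, -0.002, -0.009, 0.334, 0.006, 0, 0]]], newtons=45)

```text
t: 12.45
eef_pos: [0.5763, -0.0166, 0.07]
ee_rot: [-3.135, 0.001, -1.712]
force: [-0.1, 0.0, -0.3]
width: 0.0531
gripper_force: 0.0
```

Emit:
jog_arm(steps=[[[255, 0, 0, 0, 0, 0, 0], [255, 0, 0, 0, 0, 0, 0], [255, 0, 0, 0, 0, 0, 0], [255, 0, 0, 0, 0, 0, 0], [255, 0, 0, 0, 0, 0, 0], [255, 0, 0, 0, 0, 0, 0]]])

```text
t: 13.05
eef_pos: [0.575, -0.0169, 0.0686]
ee_rot: [-3.138, 0.0, -1.713]
force: [-3.8, 1.0, 2.4]
width: 0.0157
gripper_force: 45.0
```

Emit:
jog_arm(steps=[[[255, 0, 0, -0.06, 0, 0, 0], [255, 0, 0, -0.15, 0, 0, 0], [255, 0, 0, -0.3, 0, 0, 0], [255, 0, 0, -0.45, 0, 0, 0], [255, 0, 0, -0.45, 0, 0, 0], [255, 0, 0, -0.45, 0, 0, 0]]])

```text
t: 13.65
eef_pos: [0.5751, -0.0165, 0.1813]
ee_rot: [-3.136, 0.001, -1.713]
force: [-0.1, -0.2, -4.6]
width: 0.0156
gripper_force: 45.0
```

```bash
python3 - <<'E'
from h import *
print(plan((600,-200,180,-92),(618,-312,180,-90))['eef_pos'])
grab('scene','s6.png')
E
```

```text
[0.712, -0.203, 0.005, -0.008, 0.001, -0.137]
[1.146, -0.338, 0.006, -0.008, 0.001, -0.182]
[ 0.5750963  -0.01652191  0.18132125]
```

View pics/s6.png

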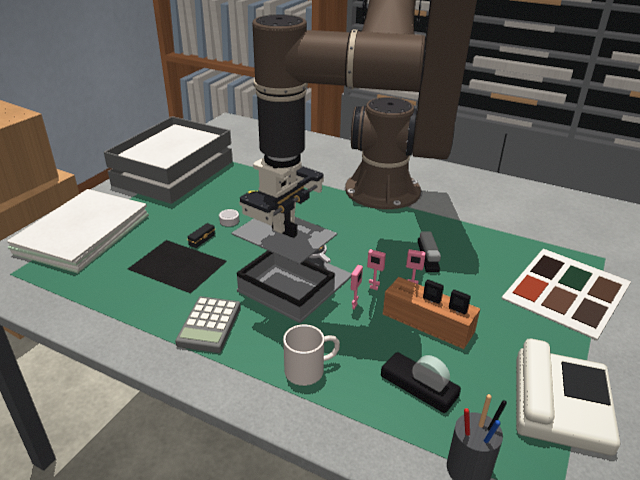

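The scene shows the lid held level above the open box (285,235), case at (202,235) and pad (178,266) clear. Carry the lid to the pad.

Emit:
jog_arm(steps=[[[255, 0.15, -0.05, 0, 0, 0, -0.03], [255, 0.32, -0.1, 0, 0, 0, -0.06], [255, 0.5, -0.15, 0, 0, 0, -0.09], [255, 0.68, -0.2, 0, 0, 0, -0.12], [255, 0.84, -0.26, 0, 0, 0, -0.15], [255, 0.96, -0.3, 0, -0.008, 0, -0.182], [255, 1.0, -0.338, 0, -0.008, 0, -0.182], [255, 1.0, -0.338, 0, -0.008, 0, -0.182]]])

```text
t: 14.5
eef_pos: [0.6228, -0.2776, 0.1784]
ee_rot: [3.137, 0.001, -1.573]
force: [-0.1, 0.1, -4.9]
width: 0.0156
gripper_force: 45.0
```

```bash
python3 - <<'E'
from h import *
print(plan((618,-312,100,-90),(618,-312,32,-90),(618,-312,25,-90))['eef_pos'])
f=grab('top');V=f['color'].max(2)
blobs(f,V<70,(400,230,475,315),.032,'case')
print(ray(f,450,236,0.002),ray(f,458,234,.032))
cv2.imwrite('pics/t7.png',cv2.resize(f['color'][170:350,380:500,::-1],None,fx=3,fy=3))
E
```

```text
[0.138, 0.018, 0.314, 0.006, 0.001, -0.003]
[0.138, 0.016, 0.586, 0.006, 0.001, -0.003]
[0.138, 0.016, 0.614, 0.006, 0.001, -0.003]
[ 0.6228406  -0.27764942  0.17842852]
case [ 492.4 -310.5] [10.  77.2] 86.7 px [452.4 249.3]
case [ 501.9 -305.8] [131.   85.1] 88.8 px [442.8 237.9]
[ 0.53151535 -0.31348392  0.002     ] [ 0.53222896 -0.32756488  0.032     ]
```

View pics/t7.png

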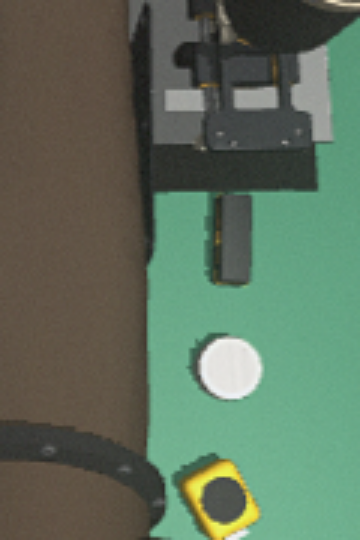

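The crop shows the lid over the pad; the case there lies at (234,238), 18 mm clear of where the lid goes. Lower.

Emit:
jog_arm(steps=[[[255, 0.07, 0.01, 0.1, 0.003, 0, 0], [255, 0.138, 0.016, 0.22, 0.006, 0, 0], [255, 0.138, 0.016, 0.35, 0.006, 0, 0], [255, 0.138, 0.016, 0.48, 0.006, 0, 0], [255, 0.138, 0.016, 0.56, 0.006, 0, 0], [255, 0.138, 0.016, 0.6, 0.006, 0, 0], [255, 0.138, 0.016, 0.615, 0.006, 0, 0], [255, 0.138, 0.016, 0.615, 0.006, 0, 0]]])

```text
t: 15.35
eef_pos: [0.6195, -0.3101, 0.0281]
ee_rot: [-3.138, -0.0, -1.569]
force: [1.0, 0.0, -2.9]
width: 0.0154
gripper_force: 45.0
```

Emit:
jog_arm(steps=[[[255, 0, 0, 0.008, 0, 0, 0], [255, 0, 0, 0.014, 0, 0, 0], [255, 0, 0, 0.014, 0, 0, 0]]])

```text
t: 15.65
eef_pos: [0.6194, -0.3108, 0.025]
ee_rot: [-3.137, -0.0, -1.57]
force: [-0.1, 0.2, -4.8]
width: 0.0158
gripper_force: 45.0
```

Emit:
jog_arm(steps=[[[255, 0, 0, 0.006, 0, 0, 0], [255, 0, 0, 0.012, 0, 0, 0], [255, 0, 0, 0.012, 0, 0, 0]]])

```text
t: 15.95
eef_pos: [0.6196, -0.3108, 0.0246]
ee_rot: [-3.137, -0.001, -1.569]
force: [-6.4, 5.7, 15.2]
width: 0.0158
gripper_force: 45.0
```

Emit:
jog_arm(steps=[[[0, 0, 0, 0, 0, 0, 0], [0, 0, 0, 0, 0, 0, 0], [0, 0, 0, 0, 0, 0, 0], [0, 0, 0, 0, 0, 0, 0], [0, 0, 0, -0.2, 0, 0, 0], [0, 0, 0, -0.4, 0, 0, 0], [0, 0, 0, -0.5, 0, 0, 0], [0, 0, 0, -0.5, 0, 0, 0]]])

```text
t: 16.75
eef_pos: [0.6214, -0.3117, 0.1518]
ee_rot: [-3.13, -0.003, -1.57]
force: [0.0, -0.4, -0.5]
width: 0.0739
gripper_force: 0.0
```

```bash
python3 - <<'E'
from h import *
f=grab('top');H,S,V=cv2.split(cv2.cvtColor(f['color'],cv2.COLOR_RGB2HSV))
m=(S<70)|(V<70)
for z in(0.0,.032):blobs(f,m,(436,234,475,274),z,'case b')
f=grab('scene');H,S,V=cv2.split(cv2.cvtColor(f['color'],cv2.COLOR_RGB2HSV))
blobs(f,(V<75),(180,215,222,255),.032,'case b scene')
blobs(f,(V<75),(240,208,280,240),.032,'case a scene')
plan((491,-312,150,0))
E
```

```text
case b [ 495.7 -331. ] [34.9 84.2] 86.5 px [457.3 249.5]
case b [ 484.7 -283.9] [ 23.9 109.4] 86.8 px [439.7 255. ]
case b [ 492.  -322.4] [34.1 82.3] 86.5 px [457.3 249.5]
case b [ 481.3 -276.5] [ 23.4 107. ] 86.8 px [439.7 255. ]
case b scene [ 513.  -307.7] [ 62.2 112.1] 85.0 px [201.5 235.9]
case a scene [ 394.3 -204.3] [123.1  46.8] 9.2 px [259.2 225. ]
[0.005, 0.512, -0.015, -0.005, -0.005, -1.999]
```

Emit:
jog_arm(steps=[[[0, 0, 0.1, 0, 0, 0, -0.19], [0, 0.02, 0.2, 0, 0, 0, -0.38], [0, 0.03, 0.35, 0, 0, 0, -0.57], [0, 0.05, 0.5, 0, 0, 0, -0.76], [0, 0.05, 0.51, 0, 0, 0, -0.95], [0, 0.05, 0.51, 0, 0, 0, -0.98], [0, 0.05, 0.51, 0, 0, 0, -0.98]]])

```text
t: 17.55
eef_pos: [0.4913, -0.3233, 0.1451]
ee_rot: [-3.14, -0.001, -0.803]
force: [0.4, 0.6, -0.1]
width: 0.0875
gripper_force: 0.0
```

```bash
python3 - <<'E'
from h import *
plan((493,-325,60,-3.5),(493,-325,7,-3.5))
E
```

```text
[0.009, 0.001, 0.34, -0.002, -0.003, -0.945]
[0.009, 0.001, 0.552, -0.002, -0.003, -0.945]
```

Emit:
jog_arm(steps=[[[0, 0.009, 0.001, 0, 0, 0, -0.19], [0, 0.009, 0.001, 0, 0, 0, -0.38], [0, 0.009, 0.001, 0, 0, 0, -0.57], [0, 0.009, 0.001, 0.1, 0, 0, -0.76], [0, 0.009, 0.001, 0.2, -0.002, -0.003, -0.945], [0, 0.009, 0.001, 0.34, -0.002, -0.003, -0.945], [0, 0.009, 0.001, 0.34, -0.002, -0.003, -0.945]]])

```text
t: 18.25
eef_pos: [0.4904, -0.3236, 0.0559]
ee_rot: [-3.139, 0.008, -0.062]
force: [-1.3, 1.0, -0.1]
width: 0.0878
gripper_force: 0.0
```

```bash
python3 - <<'E'
from h import *
plan((493,-325,7,-3.5))
E
```

```text
[0.012, 0.005, 0.195, -0.003, 0.01, -0.001]
```

Emit:
jog_arm(steps=[[[0, 0.01, 0.005, 0.08, 0, 0.005, 0], [0, 0.01, 0.005, 0.15, 0, 0.005, 0], [0, 0.01, 0.005, 0.195, 0, 0.005, 0], [150, 0.01, 0.005, 0.195, 0, 0.005, 0], [255, 0.01, 0.005, 0.195, 0, 0.005, 0], [255, 0.01, 0.005, 0.195, 0, 0.005, 0], [255, 0.01, 0.005, 0.195, 0, 0.005, 0], [255, 0.01, 0.005, 0.195, 0, 0.005, 0]]], newtons=20)

```text
t: 19.05
eef_pos: [0.4958, -0.3266, 0.0129]
ee_rot: [3.141, -0.006, -0.058]
force: [0.3, 0.1, -0.1]
width: 0.0532
gripper_force: 0.0
```

Emit:
jog_arm(steps=[[[255, 0, 0, 0, 0, 0, 0], [255, 0, 0, 0, 0, 0, 0], [255, 0, 0, 0, 0, 0, 0], [255, 0, 0, -0.1, 0, 0, 0], [255, 0, 0, -0.3, 0, 0, 0], [255, 0, 0, -0.5, 0, 0, 0], [255, 0, 0, -0.5, 0, 0, 0]]])

```text
t: 19.75
eef_pos: [0.4987, -0.3282, 0.1447]
ee_rot: [3.137, -0.016, -0.057]
force: [0.3, -0.5, -0.4]
width: 0.0277
gripper_force: 19.9
```

```bash
python3 - <<'E'
from h import *
f=grab('scene','s8.png')
a=np.radians(-8);w=np.array([573.5,-17.]);ey=np.array([-np.sin(a),np.cos(a)])
for y in(-36,36): print((w+ey*y).round(1))
t=w-36*ey
plan((t[0],t[1],150,-8),(t[0],t[1],70,-8))
E
```

```text
[568.5 -52.6]
[578.5  18.6]
[0.222, -1.113, -0.035, 0.002, -0.015, 0.104]
[0.219, -1.113, 0.285, 0.002, -0.015, 0.104]
```

View pics/s8.png

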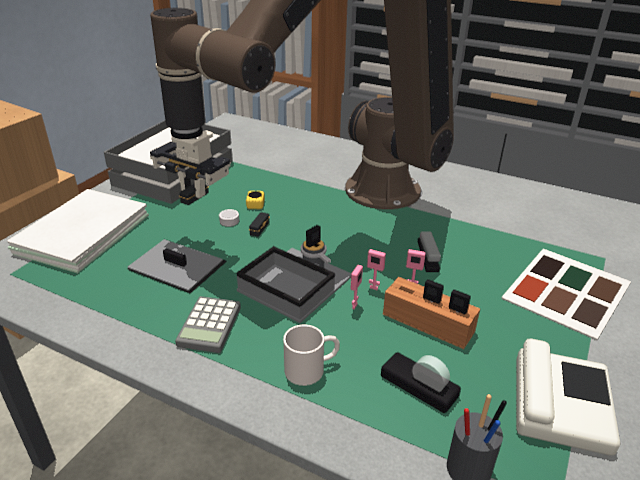

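The scene shows the case held clear (185,195), lid on the pad (178,264), the other case still at (259,224), box open. Carry to the box.

Emit:
jog_arm(steps=[[[255, 0.05, -0.17, -0.035, 0, -0.015, 0.02], [255, 0.1, -0.35, -0.035, 0, -0.015, 0.04], [255, 0.15, -0.53, -0.035, 0, -0.015, 0.06], [255, 0.2, -0.71, -0.035, 0, -0.015, 0.08], [255, 0.22, -0.88, -0.035, 0, -0.015, 0.1], [255, 0.22, -1.0, -0.035, 0, -0.015, 0.104], [255, 0.22, -1.0, -0.035, 0, -0.015, 0.104], [255, 0.22, -1.0, -0.035, 0, -0.015, 0.104]]])

```text
t: 20.6
eef_pos: [0.5636, -0.0793, 0.145]
ee_rot: [3.141, 0.009, -0.138]
force: [-0.2, 0.1, -1.4]
width: 0.0278
gripper_force: 19.9
```

```bash
python3 - <<'E'
from h import *
plan((568.5,-52.6,70,-8),(568.5,-52.6,22,-8))
E
```

```text
[0.008, -0.109, 0.3, 0.001, 0.011, 0.002]
[0.009, -0.109, 0.492, 0.001, 0.011, 0.002]
```

Emit:
jog_arm(steps=[[[255, 0.008, -0.109, 0.05, 0, 0.008, 0], [255, 0.008, -0.109, 0.15, 0, 0.008, 0], [255, 0.008, -0.109, 0.28, 0, 0.008, 0], [255, 0.008, -0.109, 0.36, 0, 0.008, 0], [255, 0.008, -0.109, 0.44, 0, 0.008, 0], [255, 0.008, -0.109, 0.5, 0, 0.008, 0], [255, 0.008, -0.109, 0.505, 0, 0.008, 0], [255, 0.008, -0.109, 0.505, 0, 0.008, 0]]])

```text
t: 21.4
eef_pos: [0.5683, -0.0545, 0.0189]
ee_rot: [3.14, 0.003, -0.141]
force: [0.7, 0.1, -1.8]
width: 0.0278
gripper_force: 20.0
```

Emit:
jog_arm(steps=[[[255, 0, 0, 0.008, 0, 0, 0], [255, 0, 0, 0.012, 0, 0, 0], [255, 0, 0, 0.012, 0, 0, 0]]])

```text
t: 21.7
eef_pos: [0.5692, -0.0538, 0.0177]
ee_rot: [3.141, 0.0, -0.14]
force: [-1.8, -2.1, 3.8]
width: 0.0277
gripper_force: 20.0
```

Emit:
jog_arm(steps=[[[135, 0, 0, 0, 0, 0, 0], [135, 0, 0, 0, 0, 0, 0], [135, 0, 0, 0, 0, 0, 0], [135, 0, 0, -0.15, 0, 0, 0], [135, 0, 0, -0.35, 0, 0, 0], [0, 0, 0, -0.53, 0, 0, 0], [0, 0, 0, -0.53, 0, 0, 0]]])

```text
t: 22.4
eef_pos: [0.5732, -0.0528, 0.1563]
ee_rot: [-3.139, -0.01, -0.139]
force: [0.8, 0.1, -0.5]
width: 0.0519
gripper_force: 0.0
```

```bash
python3 - <<'E'
from h import *
plan((390,-200,150,8),)
f=grab('top');H,S,V=cv2.split(cv2.cvtColor(f['color'],cv2.COLOR_RGB2HSV))
blobs(f,(V<70),(400,275,440,320),.032,'case a')
blobs(f,(S<70)|(V<70),(400,275,438,320),.032,'case a')
f=grab('scene');H,S,V=cv2.split(cv2.cvtColor(f['color'],cv2.COLOR_RGB2HSV))
blobs(f,(V<75),(240,208,280,240),.032,'case a scene')
E
```

```text
[-0.645, 0.684, 0.017, -0.001, -0.013, -0.354]
case a [ 371.6 -217.2] [81.5 32.6] 8.7 px [420.1 296.1]
case a scene [ 381.6 -195.4] [163.2  83. ] 30.6 px [266.7 223. ]
```

Emit:
jog_arm(steps=[[[0, -0.12, 0.14, 0, 0, -0.01, -0.06], [0, -0.24, 0.28, 0, 0, -0.01, -0.12], [0, -0.36, 0.42, 0, 0, -0.01, -0.18], [0, -0.48, 0.56, 0, 0, -0.01, -0.24], [0, -0.6, 0.66, 0, 0, -0.01, -0.3], [0, -0.66, 0.7, 0, 0, -0.01, -0.36], [0, -0.7, 0.74, 0, 0, -0.01, -0.36], [0, -0.7, 0.74, 0, 0, -0.01, -0.36]]])

```text
t: 23.3
eef_pos: [0.3687, -0.2125, 0.1489]
ee_rot: [-3.14, 0.01, 0.14]
force: [0.5, -0.2, 0.0]
width: 0.0878
gripper_force: 0.0
```

```bash
python3 - <<'E'
from h import *
plan((371,-219,60,8.7),(371,-219,8,8.7))
f=grab('scene','s9.png')
E
```

```text
[0.009, 0.028, 0.355, -0.002, 0.013, -0.015]
[0.011, 0.028, 0.563, -0.002, 0.013, -0.015]
```

Emit:
jog_arm(steps=[[[75, 0.01, 0.028, 0.1, 0, 0.01, -0.015], [75, 0.01, 0.028, 0.2, 0, 0.01, -0.015], [75, 0.01, 0.028, 0.35, 0, 0.01, -0.015], [75, 0.01, 0.028, 0.35, 0, 0.01, -0.015], [75, 0.01, 0.028, 0.45, 0, 0.01, -0.015], [75, 0.01, 0.028, 0.55, 0, 0.01, -0.015], [75, 0.01, 0.028, 0.56, 0, 0.01, -0.015], [75, 0.01, 0.028, 0.56, 0, 0.01, -0.015]]])

```text
t: 24.15
eef_pos: [0.3731, -0.2185, 0.0101]
ee_rot: [-3.141, 0.002, 0.155]
force: [-0.4, -0.7, 0.8]
width: 0.0616
gripper_force: 0.0
```

Emit:
jog_arm(steps=[[[255, 0, 0, 0, 0, 0, 0], [255, 0, 0, 0, 0, 0, 0], [255, 0, 0, 0, 0, 0, 0], [255, 0, 0, 0, 0, 0, 0], [255, 0, 0, 0, 0, 0, 0], [255, 0, 0, 0, 0, 0, 0], [255, 0, 0, 0, 0, 0, 0]]])

```text
t: 24.85
eef_pos: [0.3726, -0.2187, 0.0098]
ee_rot: [-3.141, 0.0, 0.155]
force: [-1.5, 1.5, 6.8]
width: 0.0277
gripper_force: 20.0
```

Emit:
jog_arm(steps=[[[255, 0, 0, -0.1, 0, 0, 0], [255, 0, 0, -0.25, 0, 0, 0], [255, 0, 0, -0.45, 0, 0, 0], [255, 0, 0, -0.6, 0, 0, 0], [255, 0, 0, -0.6, 0, 0, 0], [255, 0, 0, -0.6, 0, 0, 0]]])

```text
t: 25.45
eef_pos: [0.3727, -0.2186, 0.1601]
ee_rot: [-3.141, -0.002, 0.154]
force: [-0.1, 0.5, -0.4]
width: 0.0278
gripper_force: 20.0
```

```bash
python3 - <<'E'
from h import *
plan((480,-118,160,0),(578.5,18.6,160,-8))
E
```

```text
[0.486, -0.332, 0.001, -0.001, -0.002, 0.197]
[0.959, -0.811, 0.003, -0.001, -0.002, 0.374]
```

Emit:
jog_arm(steps=[[[255, 0.13, -0.09, 0, 0, 0, 0.05], [255, 0.27, -0.18, 0, 0, 0, 0.1], [255, 0.41, -0.27, 0, 0, 0, 0.15], [255, 0.54, -0.38, 0, 0, 0, 0.2], [255, 0.67, -0.51, 0, 0, 0, 0.25], [255, 0.8, -0.64, 0, 0, 0, 0.3], [255, 0.9, -0.75, 0, 0, 0, 0.35], [255, 0.959, -0.811, 0, 0, 0, 0.374]]])

```text
t: 26.25
eef_pos: [0.5785, 0.0207, 0.1569]
ee_rot: [3.141, 0.004, -0.139]
force: [0.7, -0.1, 0.2]
width: 0.0277
gripper_force: 20.0
```

Emit:
jog_arm(steps=[[[255, 0, 0, 0, 0, 0, 0], [255, 0, 0, 0, 0, 0, 0]]])

```text
t: 26.45
eef_pos: [0.577, 0.0185, 0.1573]
ee_rot: [3.141, 0.005, -0.138]
force: [-0.4, -1.1, -0.5]
width: 0.0278
gripper_force: 20.0
```

```bash
python3 - <<'E'
from h import *
plan((578.5,18.6,70,-8),(578.5,18.6,18,-8))
E
```

```text
[0.007, -0.002, 0.349, 0.001, 0.006, 0.002]
[0.008, -0.002, 0.557, 0.001, 0.006, 0.002]
```

Emit:
jog_arm(steps=[[[255, 0.007, 0, 0.1, 0, 0.005, 0], [255, 0.007, 0, 0.22, 0, 0.005, 0], [255, 0.007, 0, 0.35, 0, 0.005, 0], [255, 0.007, 0, 0.44, 0, 0.005, 0], [255, 0.007, 0, 0.51, 0, 0.005, 0], [255, 0.007, 0, 0.55, 0, 0.005, 0], [255, 0.007, 0, 0.563, 0, 0.005, 0], [255, 0.007, 0, 0.563, 0, 0.005, 0]]])

```text
t: 27.25
eef_pos: [0.5793, 0.0177, 0.0189]
ee_rot: [-3.141, -0.002, -0.139]
force: [0.4, -0.1, -1.0]
width: 0.028
gripper_force: 20.0
```

Emit:
jog_arm(steps=[[[255, 0, 0, 0.008, 0, 0, 0], [255, 0, 0, 0.01, 0, 0, 0], [135, 0, 0, 0.01, 0, 0, 0], [135, 0, 0, 0.01, 0, 0, 0], [135, 0, 0, 0.01, 0, 0, 0], [135, 0, 0, -0.15, 0, 0, 0], [135, 0, 0, -0.35, 0, 0, 0], [0, 0, 0, -0.53, 0, 0, 0]]])

```text
t: 28.05
eef_pos: [0.5793, 0.0182, 0.1531]
ee_rot: [-3.141, -0.003, -0.139]
force: [0.3, -0.3, 0.5]
width: 0.0449
gripper_force: 0.0
```

Emit:
jog_arm(steps=[[[0, 0, 0, 0, 0, 0, 0], [0, 0, 0, 0, 0, 0, 0], [0, 0, 0, 0, 0, 0, 0]]])

```text
t: 28.35
eef_pos: [0.5787, 0.0182, 0.1504]
ee_rot: [-3.141, -0.002, -0.139]
force: [0.6, -0.2, -0.1]
width: 0.0677
gripper_force: 0.0
```

```bash
python3 - <<'E'
from h import *
f=grab('scene','s10.png')
cv2.imwrite('pics/s10c.png',cv2.resize(f['color'][190:330,110:350,::-1],None,fx=3,fy=3))
plan((600,-200,150,-50),(619.5,-310.8,150,-90),(619.5,-310.8,25,-90))
E
```

```text
[0.206, 0.852, 0.0, -0.0, -0.001, 0.934]
[0.345, 1.28, 0.0, -0.001, -0.001, 1.823]
[0.344, 1.28, 0.5, -0.001, -0.001, 1.823]
```

View pics/s10c.png

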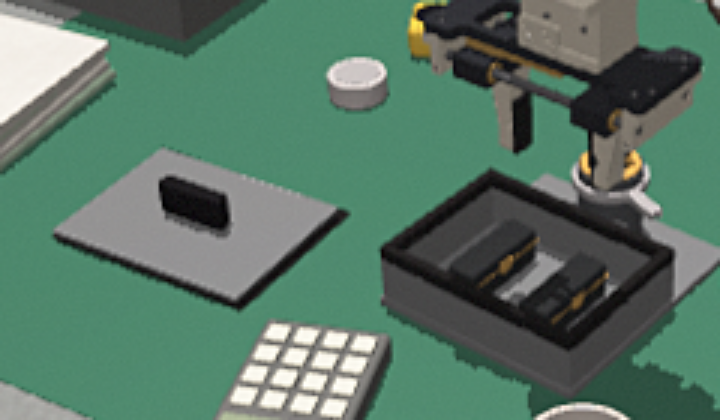

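Both cases lie flat in the box at (497,255) and (567,295), latch still clear at (645,207); lid on the pad, handle at (193,203). Fetch the lid.

Emit:
jog_arm(steps=[[[0, 0.03, 0.14, 0, 0, 0, 0.13], [0, 0.07, 0.3, 0, 0, 0, 0.28], [0, 0.12, 0.46, 0, 0, 0, 0.45], [0, 0.16, 0.62, 0, 0, 0, 0.6], [0, 0.2, 0.78, 0, 0, 0, 0.75], [0, 0.24, 0.9, 0, 0, 0, 0.9], [0, 0.27, 1.0, 0, 0, 0, 0.98], [0, 0.27, 1.0, 0, 0, 0, 0.98]]])

```text
t: 29.2
eef_pos: [0.6108, -0.2415, 0.1489]
ee_rot: [3.141, 0.001, -0.914]
force: [0.5, 0.3, -0.4]
width: 0.0879
gripper_force: 0.0
```

```bash
python3 - <<'E'
from h import *
plan((619.5,-310.8,100,-90),(619.5,-310.8,25,-90))
E
```

```text
[0.241, 0.142, 0.195, 0.001, 0.001, 0.837]
[0.241, 0.142, 0.495, 0.001, 0.001, 0.837]
```

Emit:
jog_arm(steps=[[[0, 0.12, 0.07, 0, 0, 0, 0.19], [0, 0.241, 0.142, 0, 0, 0, 0.38], [0, 0.241, 0.142, 0.05, 0, 0, 0.57], [0, 0.241, 0.142, 0.1, 0, 0, 0.76], [0, 0.241, 0.142, 0.2, 0, 0, 0.837], [0, 0.241, 0.142, 0.2, 0, 0, 0.837], [0, 0.241, 0.142, 0.2, 0, 0, 0.837]]])

```text
t: 29.9
eef_pos: [0.6203, -0.3074, 0.1003]
ee_rot: [-3.141, 0.001, -1.563]
force: [0.8, 0.6, 0.9]
width: 0.0875
gripper_force: 0.0
```

```bash
python3 - <<'E'
from h import *
print(plan((619.5,-310.8,25,-90))['ee_rot'])
E
```

```text
[0.014, 0.003, 0.301, -0.0, 0.001, 0.01]
[-3.14123171e+00  5.60972690e-04 -1.56297181e+00]
```

Emit:
jog_arm(steps=[[[0, 0.014, 0.003, 0.12, 0, 0, 0.01], [0, 0.014, 0.003, 0.22, 0, 0, 0.01], [0, 0.014, 0.003, 0.301, 0, 0, 0.01], [0, 0.014, 0.003, 0.301, 0, 0, 0.01], [255, 0.014, 0.003, 0.301, 0, 0, 0.01], [255, 0.014, 0.003, 0.301, 0, 0, 0.01], [255, 0.014, 0.003, 0.301, 0, 0, 0.01], [255, 0.014, 0.003, 0.301, 0, 0, 0.01]]], newtons=45)

```text
t: 30.7
eef_pos: [0.6209, -0.3115, 0.0274]
ee_rot: [-3.137, -0.0, -1.574]
force: [-0.1, 0.6, 0.1]
width: 0.0613
gripper_force: 0.0
```

Emit:
jog_arm(steps=[[[255, 0, 0, 0, 0, 0, 0], [255, 0, 0, 0, 0, 0, 0], [255, 0, 0, 0, 0, 0, 0], [255, 0, 0, 0, 0, 0, 0], [255, 0, 0, 0, 0, 0, 0], [255, 0, 0, 0, 0, 0, 0], [255, 0, 0, 0, 0, 0, 0]]])

```text
t: 31.4
eef_pos: [0.62, -0.3114, 0.026]
ee_rot: [-3.139, 0.0, -1.574]
force: [-0.7, 0.0, 0.5]
width: 0.0157
gripper_force: 45.0
```

Emit:
jog_arm(steps=[[[255, 0, 0, -0.1, 0, 0, 0], [255, 0, 0, -0.25, 0, 0, 0], [255, 0, 0, -0.42, 0, 0, 0], [255, 0, 0, -0.6, 0, 0, 0], [255, 0, 0, -0.64, 0, 0, 0], [255, 0, 0, -0.64, 0, 0, 0]]])

```text
t: 32.0
eef_pos: [0.6206, -0.3115, 0.1879]
ee_rot: [-3.135, -0.0, -1.574]
force: [0.4, -0.9, -4.1]
width: 0.0155
gripper_force: 45.0
```

```bash
python3 - <<'E'
from h import *
print(plan((600,-180,185,-94),(574.7,-17.3,185,-98.2))['eef_pos'])
E
```

```text
[-0.526, 0.084, 0.011, -0.008, 0.0, 0.085]
[-1.176, 0.187, 0.01, -0.008, 0.001, 0.178]
[ 0.62056241 -0.31149974  0.1879197 ]
```

Emit:
jog_arm(steps=[[[255, -0.15, 0.02, 0, 0, 0, 0.03], [255, -0.32, 0.05, 0, -0.008, 0, 0.06], [255, -0.5, 0.08, 0, -0.008, 0, 0.09], [255, -0.68, 0.11, 0, -0.008, 0, 0.12], [255, -0.84, 0.14, 0, -0.008, 0, 0.15], [255, -0.96, 0.17, 0, -0.008, 0, 0.178], [255, -1.0, 0.187, 0, -0.008, 0, 0.178], [255, -1.0, 0.187, 0, -0.008, 0, 0.178]]])

```text
t: 32.8
eef_pos: [0.5723, -0.06, 0.184]
ee_rot: [3.135, -0.0, -1.712]
force: [0.9, 0.2, -3.3]
width: 0.0154
gripper_force: 45.0
```

```bash
python3 - <<'E'
from h import *
print(plan((574.7,-17.3,120,-98.2),(574.7,-17.3,90,-98.2))['ee_rot'])
E
```

```text
[-0.17, 0.013, 0.256, 0.008, -0.0, 0.003]
[-0.171, 0.012, 0.376, 0.008, -0.0, 0.003]
[ 3.13495482e+00 -1.25934406e-04 -1.71157348e+00]
```

Emit:
jog_arm(steps=[[[255, -0.08, 0.01, 0, 0.004, 0, 0], [255, -0.17, 0.012, 0, 0.006, 0, 0], [255, -0.17, 0.012, 0.08, 0.006, 0, 0], [255, -0.17, 0.012, 0.17, 0.006, 0, 0], [255, -0.17, 0.012, 0.27, 0.006, 0, 0], [255, -0.17, 0.012, 0.37, 0.006, 0, 0], [255, -0.17, 0.012, 0.37, 0.006, 0, 0], [255, -0.17, 0.012, 0.37, 0.006, 0, 0]]])

```text
t: 33.6
eef_pos: [0.5764, -0.0198, 0.0928]
ee_rot: [3.141, -0.001, -1.714]
force: [0.8, 0.3, -3.4]
width: 0.0156
gripper_force: 45.0
```

```bash
python3 - <<'E'
from h import *
print(plan((574.7,-17.3,78,-98.2),(574.7,-17.3,70,-98.2))['ee_rot'])
f=grab('scene','s11.png')
cv2.imwrite('pics/s11c.png',cv2.resize(f['color'][200:330,210:370,::-1],None,fx=4,fy=4))
E
```

```text
[-0.009, 0.008, 0.059, 0.001, -0.001, -0.001]
[-0.009, 0.008, 0.091, 0.001, -0.001, -0.001]
[ 3.14099291e+00 -1.06014058e-03 -1.71437738e+00]
```

View pics/s11c.png

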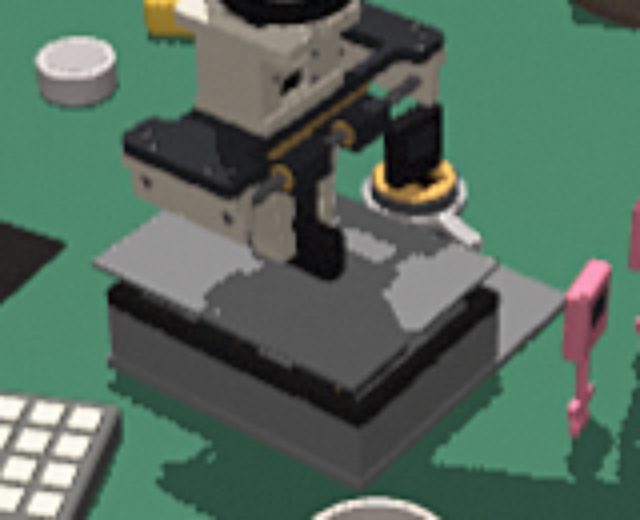

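The lid hovers squarely over the well, its near corner (345,390) above the box corner (362,420), latch clear at (465,235). Lower.

Emit:
jog_arm(steps=[[[255, -0.009, 0.008, 0.03, 0, 0, 0], [255, -0.009, 0.008, 0.05, 0, 0, 0], [255, -0.009, 0.008, 0.065, 0, 0, 0], [255, -0.009, 0.008, 0.07, 0, 0, 0], [255, -0.009, 0.008, 0.07, 0, 0, 0]]])

```text
t: 34.15
eef_pos: [0.5749, -0.0162, 0.0759]
ee_rot: [-3.14, 0.0, -1.714]
force: [-0.0, 0.3, -3.4]
width: 0.0155
gripper_force: 45.0
```

Emit:
jog_arm(steps=[[[255, 0, 0, 0.008, 0, 0, 0], [255, 0, 0, 0.016, 0, 0, 0], [255, 0, 0, 0.024, 0, 0, 0], [255, 0, 0, 0.024, 0, 0, 0]]])

```text
t: 34.55
eef_pos: [0.5754, -0.0162, 0.0707]
ee_rot: [-3.139, 0.001, -1.713]
force: [-2.0, 1.2, 4.0]
width: 0.016
gripper_force: 45.0
```

Emit:
jog_arm(steps=[[[255, 0, 0, 0.006, 0, 0, 0], [255, 0, 0, 0.01, 0, 0, 0], [255, 0, 0, 0.01, 0, 0, 0]]])

```text
t: 34.85
eef_pos: [0.5755, -0.0162, 0.0698]
ee_rot: [-3.139, 0.0, -1.713]
force: [-8.2, 2.1, 19.5]
width: 0.0158
gripper_force: 45.0
```

Emit:
jog_arm(steps=[[[0, 0, 0, 0, 0, 0, 0], [0, 0, 0, 0, 0, 0, 0], [0, 0, 0, 0, 0, 0, 0], [0, 0, 0, 0, 0, 0, 0], [0, 0, 0, -0.2, 0, 0, 0], [0, 0, 0, -0.4, 0, 0, 0], [0, 0, 0, -0.55, 0, 0, 0], [0, 0, 0, -0.55, 0, 0, 0]]])

```text
t: 35.65
eef_pos: [0.578, -0.0159, 0.2112]
ee_rot: [-3.131, 0.003, -1.713]
force: [0.3, 0.4, 0.2]
width: 0.074
gripper_force: 0.0
```

```bash
python3 - <<'E'
from h import *
f=grab('scene');cv2.imwrite('pics/s12c.png',cv2.resize(f['color'][200:330,210:370,::-1],None,fx=4,fy=4))
plan((473.5,-2.7,200,-57),(473.5,-2.7,200,-16.5))
E
```

```text
[0.006, 0.415, 0.029, -0.01, -0.0, -0.915]
[0.006, 0.415, 0.029, -0.01, -0.004, -1.815]
```

View pics/s12c.png

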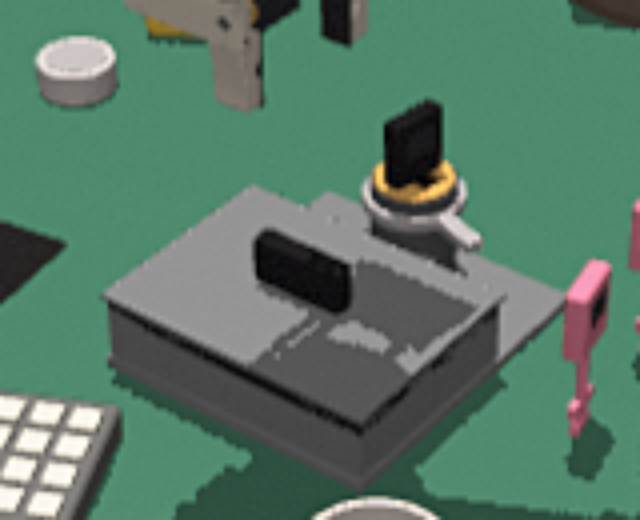

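The lid is flush on the box with no black seal showing; key upright in the lock at (413,145), latch at (465,235). Go to the key.

Emit:
jog_arm(steps=[[[0, 0, 0.1, 0.03, 0, 0, -0.19], [0, 0, 0.22, 0.03, -0.005, 0, -0.38], [0, 0.006, 0.34, 0.03, -0.008, 0, -0.57], [0, 0.006, 0.415, 0.03, -0.01, 0, -0.76], [0, 0.006, 0.415, 0.03, -0.01, 0, -0.915], [0, 0.006, 0.415, 0.03, -0.01, 0, -0.915], [0, 0.006, 0.415, 0.03, -0.01, 0, -0.915]]])

```text
t: 36.4
eef_pos: [0.4718, -0.003, 0.1967]
ee_rot: [3.135, 0.002, -0.999]
force: [0.2, -0.3, -0.7]
width: 0.0878
gripper_force: 0.0
```

```bash
python3 - <<'E'
from h import *
plan((473.5,-2.7,150,-16.5),(473.5,-2.7,88.7,-16.5))
E
```

```text
[0.003, -0.008, 0.187, 0.007, 0.006, -0.905]
[0.004, -0.009, 0.432, 0.007, 0.006, -0.905]
```

Emit:
jog_arm(steps=[[[0, 0.003, -0.008, 0, 0.002, 0.001, -0.19], [0, 0.003, -0.008, 0, 0.003, 0.002, -0.38], [0, 0.003, -0.008, 0.05, 0.004, 0.003, -0.57], [0, 0.003, -0.008, 0.1, 0.005, 0.004, -0.76], [0, 0.003, -0.008, 0.187, 0.007, 0.006, -0.905], [0, 0.003, -0.008, 0.187, 0.007, 0.006, -0.905], [0, 0.003, -0.008, 0.187, 0.007, 0.006, -0.905]]])

```text
t: 37.1
eef_pos: [0.4738, -0.0028, 0.1504]
ee_rot: [3.14, 0.0, -0.29]
force: [1.3, -0.3, 0.7]
width: 0.0876
gripper_force: 0.0
```

```bash
python3 - <<'E'
from h import *
print(plan((473.5,-2.7,89,-16.5))['ee_rot'])
E
```

```text
[-0.001, -0.0, 0.246, 0.001, 0.0, -0.002]
[ 3.14049042e+00  3.70486143e-04 -2.89710722e-01]
```

Emit:
jog_arm(steps=[[[0, 0, 0, 0.1, 0, 0, 0], [0, 0, 0, 0.19, 0, 0, 0], [0, 0, 0, 0.246, 0, 0, 0], [0, 0, 0, 0.246, 0, 0, 0], [255, 0, 0, 0.246, 0, 0, 0], [255, 0, 0, 0.246, 0, 0, 0], [255, 0, 0, 0.246, 0, 0, 0], [255, 0, 0, 0.246, 0, 0, 0]]], newtons=25)

```text
t: 37.9
eef_pos: [0.4742, -0.0024, 0.0898]
ee_rot: [-3.141, -0.002, -0.285]
force: [-0.0, 0.6, -0.4]
width: 0.0611
gripper_force: 0.0
```

Emit:
jog_arm(steps=[[[255, 0, 0, 0, 0, 0, 0], [255, 0, 0, 0, 0, 0, 0], [255, 0, 0, 0, 0, 0, 0], [255, 0, 0, 0, 0, 0, 0], [255, 0, 0, 0, 0, 0, 0], [255, 0, 0, 0, 0, 0, 0], [255, 0, 0, 0, 0, 0, 0]]])

```text
t: 38.6
eef_pos: [0.4737, -0.0026, 0.0891]
ee_rot: [-3.141, -0.001, -0.284]
force: [0.0, -0.2, 0.1]
width: 0.0138
gripper_force: 24.8
```

```bash
python3 - <<'E'
from h import *
turn((465,-2.1),(-.25,-.5,-.75))
E
```

```text
[0.001, 0.009, -0.0, 0.0, 0.0, 0.318]
[-0.0, 0.017, -0.0, 0.0, 0.0, 0.637]
[-0.004, 0.025, -0.0, 0.0, 0.0, 0.955]
[-0.20470947  0.13034093  0.00123548] [ 0.02266018 -0.18029795  0.12510165] [ 0.47374893 -0.00258643  0.08907355]
```

Emit:
jog_arm(steps=[[[255, 0, 0.004, 0.002, 0, 0, 0.15], [255, 0.001, 0.008, 0.002, 0, 0, 0.3], [255, 0, 0.012, 0.002, 0, 0, 0.45], [255, 0, 0.016, 0.002, 0, 0, 0.6], [255, -0.002, 0.02, 0.002, 0, 0, 0.75], [255, -0.004, 0.024, 0.002, 0, 0, 0.9], [255, -0.004, 0.025, 0.002, 0, 0, 0.955], [255, -0.004, 0.025, 0.002, 0, 0, 0.955]]])

```text
t: 39.4
eef_pos: [0.4705, -0.0084, 0.089]
ee_rot: [3.141, -0.0, -1.036]
force: [-3.8, 1.4, 9.4]
width: 0.0136
gripper_force: 25.0
```

```bash
python3 - <<'E'
from h import *
turn((465,-2.1),(-.25,-.5,-.67,-.75))
E
```

```text
[0.0, 0.008, 0.0, 0.0, 0.0, 0.318]
[-0.001, 0.017, 0.0, 0.0, 0.0, 0.637]
[-0.003, 0.022, 0.0, 0.0, 0.0, 0.853]
[-0.005, 0.024, 0.0, 0.0, 0.0, 0.955]
[0.28145208 1.98649042 0.08801785] [-3.79435421  1.3549402   9.43629414] [ 0.47050569 -0.00844961  0.08900859]
```

Emit:
jog_arm(steps=[[[255, 0, 0.004, 0, 0, 0, 0.15], [255, 0, 0.008, 0, 0, 0, 0.3], [255, 0, 0.012, 0, 0, 0, 0.45], [255, -0.001, 0.016, 0, 0, 0, 0.6], [255, -0.002, 0.02, 0, 0, 0, 0.75], [255, -0.004, 0.024, 0, 0, 0, 0.9], [255, -0.005, 0.024, 0, 0, 0, 0.955], [255, -0.005, 0.024, 0, 0, 0, 0.955]]])

```text
t: 40.2
eef_pos: [0.4639, -0.0104, 0.089]
ee_rot: [3.14, -0.001, -1.786]
force: [-7.7, 2.6, 12.5]
width: 0.0139
gripper_force: 25.1
```

```bash
python3 - <<'E'
from h import *
turn((465,-2.1),(.075,.09))
f=grab('scene');a=f['color'][205:285,263:363,::-1]
cv2.imwrite('pics/s13.png',cv2.resize(a,None,fx=5,fy=5,interpolation=cv2.INTER_CUBIC))
for L in(0,.15,.3): t=np.radians(-8)+L;print(proj(f,(.4654+.064*np.cos(t),-.002+.064*np.sin(t),.063)))
E
```

```text
[-0.0, -0.003, -0.0, 0.0, 0.0, -0.095]
[-0.0, -0.003, -0.0, 0.0, 0.0, -0.115]
[1.19639119 3.41176454 0.21632773] [-7.70861972  2.57047003 12.5106229 ] [ 0.46390863 -0.01043277  0.0889731 ]
(np.float64(296.9271125165776), np.float64(260.8420966331002))
(np.float64(300.3160712325947), np.float64(262.1109378228949))
(np.float64(304.0092833510673), np.float64(263.0691718637678))
```

View pics/s13.png

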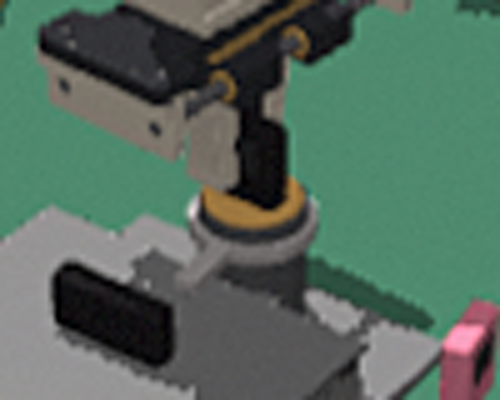

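The latch is back over the lid edge, tip at (185,280), about 0.1 rad. Turn the key back to its entry angle and draw it out.

Emit:
jog_arm(steps=[[[255, 0, -0.003, -0.002, 0, 0, -0.095], [255, 0, -0.003, -0.004, 0, 0, -0.095], [255, 0, -0.003, -0.012, 0, 0, -0.095], [255, 0, -0.003, -0.024, 0, 0, -0.095], [255, 0, -0.003, -0.024, 0, 0, -0.095]]])

```text
t: 40.75
eef_pos: [0.4648, -0.0108, 0.0944]
ee_rot: [3.14, -0.001, -1.711]
force: [-6.2, 1.7, 0.2]
width: 0.0138
gripper_force: 25.0
```

Emit:
jog_arm(steps=[[[255, -0.003, 0.003, -0.02, 0, 0, 0], [255, -0.003, 0.003, -0.06, 0, 0, 0], [255, -0.003, 0.003, -0.12, 0, 0, 0], [255, -0.003, 0.003, -0.2, 0, 0, 0], [255, -0.003, 0.003, -0.3, 0, 0, 0], [255, -0.003, 0.003, -0.44, 0, 0, 0], [255, -0.003, 0.003, -0.44, 0, 0, 0], [255, -0.003, 0.003, -0.44, 0, 0, 0]]])

```text
t: 41.55
eef_pos: [0.4669, -0.0092, 0.2068]
ee_rot: [-3.136, 0.003, -1.71]
force: [-0.5, -0.2, -0.1]
width: 0.0144
gripper_force: 25.0
```

```bash
python3 - <<'E'
from h import *
print(plan((490,110,205,-96),(513,251,205,-96))['eef_pos'])
f=grab('scene');cv2.imwrite('pics/s14c.png',cv2.resize(f['color'][170:320,260:500,::-1],None,fx=3,fy=3))
E
```

```text
[-0.485, -0.025, 0.008, -0.008, 0.003, -0.044]
[-1.056, -0.038, 0.01, -0.008, 0.003, -0.044]
[ 0.46693997 -0.00915153  0.20676593]
```

View pics/s14c.png

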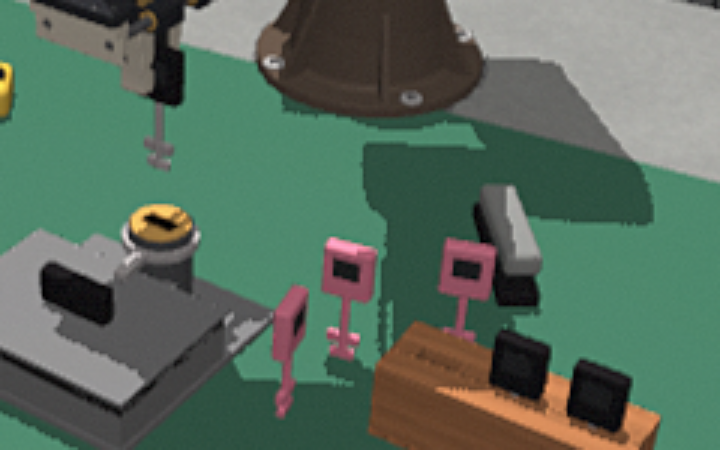

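The key hangs free at (160,150), the lock is empty and the latch lies over the lid; the empty slot is at about (440,357) in the crop. Carry the key there.

Emit:
jog_arm(steps=[[[255, -0.15, -0.01, 0.01, 0, 0, -0.01], [255, -0.32, -0.02, 0.01, -0.008, 0.003, -0.02], [255, -0.5, -0.025, 0.01, -0.008, 0.003, -0.044], [255, -0.68, -0.03, 0.01, -0.008, 0.003, -0.044], [255, -0.85, -0.038, 0.01, -0.008, 0.003, -0.044], [255, -0.99, -0.038, 0.01, -0.008, 0.003, -0.044], [255, -0.99, -0.038, 0.01, -0.008, 0.003, -0.044]]])

```text
t: 42.3
eef_pos: [0.5096, 0.2378, 0.2007]
ee_rot: [3.136, -0.003, -1.672]
force: [-1.0, 0.2, -1.0]
width: 0.0143
gripper_force: 25.0
```

```bash
python3 - <<'E'
from h import *
plan((513,249.5,200,-96),(513,249.5,160,-96))
E
```

```text
[-0.048, -0.009, 0.002, 0.007, -0.004, 0.004]
[-0.048, -0.01, 0.162, 0.007, -0.004, 0.004]
```

Emit:
jog_arm(steps=[[[255, -0.04, -0.01, 0.05, 0.004, -0.002, 0], [255, -0.048, -0.01, 0.12, 0.006, -0.003, 0], [255, -0.048, -0.01, 0.162, 0.006, -0.003, 0], [255, -0.048, -0.01, 0.162, 0.006, -0.003, 0], [255, -0.048, -0.01, 0.162, 0.006, -0.003, 0]]])

```text
t: 42.8
eef_pos: [0.5126, 0.2452, 0.1615]
ee_rot: [3.141, -0.0, -1.676]
force: [0.7, 0.2, -0.6]
width: 0.0138
gripper_force: 25.0
```

```bash
python3 - <<'E'
from h import *
f=grab('scene');s=arm.get_state();p=s['eef_pos'];print(p,s['ee_rot'])
for dy in(0,.007): print(proj(f,(p[0]+dy*.1,p[1]+dy,p[2]-.073)),proj(f,(p[0]+dy*.1,p[1]+dy,.068)))
H,S,V=cv2.split(cv2.cvtColor(f['color'],cv2.COLOR_RGB2HSV))
cv2.imwrite('pics/s15.png',cv2.resize(f['color'][240:310,375:455,::-1],None,fx=8,fy=8,interpolation=cv2.INTER_CUBIC))
E
```

```text
[0.5128968  0.24552806 0.16206184] [ 3.14147506e+00  4.47678859e-04 -1.67577947e+00]
(np.float64(401.6328631642949), np.float64(280.26856342240114)) (np.float64(400.7210293535296), np.float64(287.6987068160444))
(np.float64(404.51020503293046), np.float64(281.37530782718255)) (np.float64(403.5691111319479), np.float64(288.8133225677094))
```

View pics/s15.png

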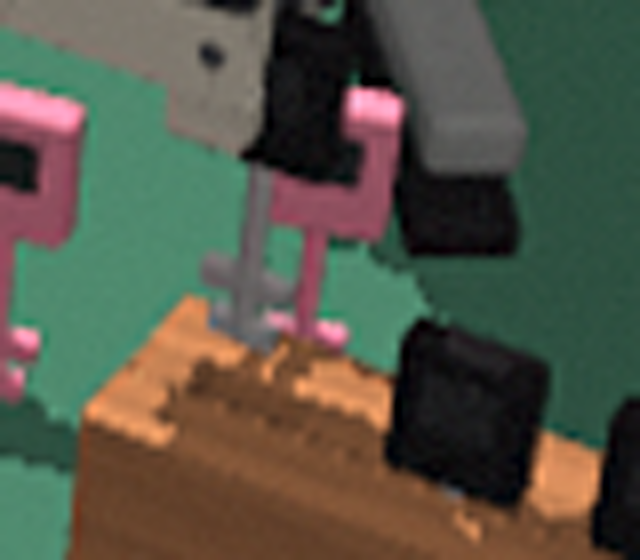

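The crop shows the key tip at (245,330) above the stand's end, stand corners at (195,298) and (85,405); the slot itself is in shadow, so I use the corners.

```bash
python3 - <<'E'
from h import *
f=grab('scene');a=np.radians(-6.2);c=np.array([.519,.3137])
R=np.array([[np.cos(a),-np.sin(a)],[np.sin(a),np.cos(a)]])
P=lambda x,y,z:np.round(proj(f,np.r_[c+R@[x,y],z]),1)
print('corners',P(-.033,-.098,.068),P(.033,-.098,.068),'obs 399.4,277.2 / 385.6,290.6')
print('slot',P(0,-.06,.068),'mid head',P(0,0,.091),P(0,0,.114),'far head',P(0,.06,.091),c+R@[0,-.06])
m=(f['color'].max(2)<75).astype(np.uint8)
n,l,st,ce=cv2.connectedComponentsWithStats(m[278:325,420:475]);print([(s,np.round(q+[420,278],1)) for s,q in zip(st[1:].tolist(),ce[1:]) if s[4]>30])
E
```

```text
corners [396.  275.4] [382.3 290.3] obs 399.4,277.2 / 385.6,290.6
slot [404.4 288.8] mid head [430.5 290.4] [431.8 282. ] far head [456.7 300.6] [0.51252004 0.25405094]
[([3, 1, 21, 25, 375], array([433., 291.])), ([29, 11, 22, 26, 407], array([459.2, 301.1]))]
```

```bash
python3 - <<'E'
from h import *
plan((512,250.8,140,-96),(512,250.8,100,-96),(512,250.8,82,-96))
E
```

```text
[-0.02, 0.006, 0.089, -0.0, 0.001, -0.0]
[-0.02, 0.006, 0.249, -0.0, 0.001, -0.0]
[-0.02, 0.006, 0.321, -0.0, 0.001, -0.0]
```

Emit:
jog_arm(steps=[[[255, -0.02, 0.006, 0, 0, 0, 0], [255, -0.02, 0.006, 0.03, 0, 0, 0], [255, -0.02, 0.006, 0.06, 0, 0, 0], [255, -0.02, 0.006, 0.09, 0, 0, 0], [255, -0.02, 0.006, 0.11, 0, 0, 0], [255, -0.02, 0.006, 0.11, 0, 0, 0]]])

```text
t: 43.5
eef_pos: [0.511, 0.2505, 0.1329]
ee_rot: [3.139, -0.001, -1.675]
force: [-0.4, 0.3, -0.4]
width: 0.0141
gripper_force: 25.0
```

Emit:
jog_arm(steps=[[[255, 0, 0, 0.05, 0, 0, 0], [255, 0, 0, 0.1, 0, 0, 0], [255, 0, 0, 0.15, 0, 0, 0], [255, 0, 0, 0.19, 0, 0, 0], [255, 0, 0, 0.208, 0, 0, 0], [255, 0, 0, 0.208, 0, 0, 0]]])

```text
t: 44.1
eef_pos: [0.5111, 0.2506, 0.0811]
ee_rot: [3.14, -0.001, -1.675]
force: [0.3, 0.1, -0.3]
width: 0.0141
gripper_force: 25.0
```

Nearly down and unforced; release and rise (it drops the last 2 mm).

Emit:
jog_arm(steps=[[[255, 0, 0, 0.008, 0, 0, 0], [255, 0, 0, 0.008, 0, 0, 0], [0, 0, 0, 0.008, 0, 0, 0], [0, 0, 0, 0.008, 0, 0, 0], [0, 0, 0, 0.008, 0, 0, 0], [0, 0, 0, 0.008, 0, 0, 0], [0, 0, 0, 0.008, 0, 0, 0]]])

```text
t: 44.8
eef_pos: [0.5115, 0.251, 0.0802]
ee_rot: [3.141, 0.0, -1.675]
force: [-0.5, 0.4, -0.2]
width: 0.0482
gripper_force: 0.0
```

Emit:
jog_arm(steps=[[[0, 0, 0, -0.2, 0, 0, 0], [0, 0, 0, -0.4, 0, 0, 0], [0, 0, 0, -0.6, 0, 0, 0], [0, 0.2, 0, -0.6, 0, 0, 0], [0, 0.4, 0, -0.6, 0, 0, 0], [0, 0.6, 0, -0.6, 0, 0, 0], [0, 0.6, 0, -0.6, 0, 0, 0], [0, 0.6, 0, -0.6, 0, 0, 0]]])

```text
t: 45.6
eef_pos: [0.4959, 0.1006, 0.2305]
ee_rot: [-3.142, 0.001, -1.678]
force: [0.6, 0.7, 0.9]
width: 0.0876
gripper_force: 0.0
```

```bash
python3 - <<'E'
from h import *
f=grab('scene');cv2.imwrite('pics/s16c.png',cv2.resize(f['color'][180:330,240:490,::-1],None,fx=3,fy=3))
m=(f['color'].max(2)<75).astype(np.uint8)
n,l,st,ce=cv2.connectedComponentsWithStats(m[265:325,395:475]);print([(s,np.round(q+[395,265],1)) for s,q in zip(st[1:].tolist(),ce[1:]) if s[4]>30])
E
```

```text
[([28, 0, 18, 8, 125], array([431.9, 268.4])), ([3, 4, 20, 25, 354], array([407.5, 281. ])), ([28, 14, 21, 25, 387], array([433. , 290.9])), ([54, 24, 22, 26, 392], array([459. , 301.5]))]
```

View pics/s16c.png

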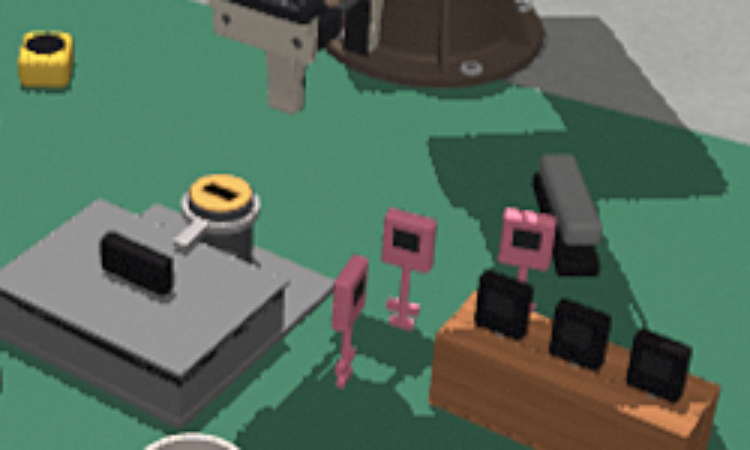

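The picture shows three key heads in an even row at (503,305), (580,333) and (658,365), the lid flush, and the latch locked at (190,238). Both earlier views showed no third case.

```bash
python3 -c "
from station import arm
print(arm.job_done())"
```

```text
the job is handed in; nothing more can be done
None
```

The job is handed in, though the hand-in returned no verdict: by the last pictures both cases are in the locked strongbox with the lid fully home, and all three keys stand in the stand (the first key tried was the right one).

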